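# Reset the clamped drawer divider by its click wheel

## Task

Re-space the divider in the spice drawer: swing the toggle clamp fully open, then roll the knurled thumbwheel until the fence's pointer stands at the long notch of its scale, with the clamp still open, and finally swing the clamp fully closed again onto the slide bar. Leave the jars and other things in the drawer where they are.

Things in the scene. Friction and masses are not known exactly. Their poses are not given: they have to be found in the camera images.
- unit: Fixed ash block, 110 (x) x 360 (y) x 50 mm, on the drawer floor, carrying wheel, scale, fence and clamp. Origin: centre of its underside. Axes: x from its front (robot side) to its back, y to its left along the block, z up. All points on it have the same axes. Fence and divider reach at most 70 mm above the floor, only at x beyond 10 mm.
- wheel_top (a point): Topmost point of the knurled black thumbwheel sticking out of the block's top, in unit frame (0, -100, 66) mm. Wheel 60 mm across over its ribs, 16 mm wide, axle level along x; 16 mm of its edge stands above the block. Roll it by pressing a fingertip on the edge with 6 to 15 N and stroking along y; lift and stroke again as needed.
- bar_mid (a point): Middle of a fixed round steel lift-out handle, 12 mm thick, 130 mm long along y, that bridges over the wheel: 85 mm above and 15 mm behind (+x of) the wheel's top, posts 65 mm to either side. A gripper body cannot stand upright over the wheel: tilt the tool 30 to 45 degrees, body leaning to -x.
- wheel (a joint): Thumbwheel angle, rad, 0 to 2.79; grows as the top edge is rolled to the unit's +y (left). Clicks every 0.349 rad = 10.5 mm of edge travel; a spring pawl draws it into the nearest click when let go; about 2 N at the edge takes it over. It starts at click 1, 2 or 3; the long notch is click 6 = 2.094 rad. It turns whether the clamp is open or closed.
- clamp (a joint): Clamp arm angle, rad: 0 closed (foot down on the fence's slide bar, handle leaning 40 degrees from upright to the unit's -y), 1.396 fully open (foot up, handle leaning 40 degrees to +y). A spring throws it to the nearer end from either side of the middle (0.70); 1 to 3 N at the handle swings it.
- clamp_pivot (a point): Point on the clamp's pivot axis (along x) in the plane of the handle's swing; in unit frame (-30, 100, 65) mm. The handle, a round bar 14 mm thick, ends 75 mm from it and can be pushed along y, through upright and over, by a fingertip 35 mm above this point (a finger's flank, not the seam between two fingers); stop just past upright. The foot arm swings in a plane 64 mm further back.
- handle_tip (a point): Centre of the rounded outer end of the black clamp handle, 75 mm from the pivot; moves with the clamp.
- pointer (a point): Tip of the fence's small aluminium pointer over the scale of 9 dark notches on the block's top, between wheel and clamp. Fence, slide bar, divider panel and pointer are one piece driven by the wheel: 6 mm to the unit's +y per click.
- long_notch (a point): Rear end of the long notch of the scale (40 mm long, the other eight 12 mm), on the block's top; at click 6 the pointer tip stands 6 mm above this point.
- bowl_mid (a point): Bystander: small grey ceramic pinch bowl, 68 mm across, 32 mm high; point at half its height. Leave alone.
- funnel_mid (a point): Bystander: pale hard silicone funnel standing on its mouth, 72 mm across, 68 mm high; point at half its height. Leave alone.
- spoons_mid (a point): Bystander: matte black aluminium measuring spoon set lying flat, about 120 x 110 mm, 12 mm high; point at half its height. Leave alone.
- spare_jar_mid (a point): Bystander: closed clear glass spice jar with steel lid standing upright, 46 mm across, 80 mm high; point at half its height. Leave alone.
- tin_mid (a point): Bystander: round aluminium tin, 62 mm across, 46 mm high; point at half its height. Leave alone.
- scoop_mid (a point): Bystander: small wooden scoop lying flat, 130 mm long, 20 mm high; point at half its height. Leave alone.

How it is judged:
By the outcome, as a careful person would: the job done as asked, in the order asked, and still so for the second after the job is handed in, with the robot touching nothing.
It also fails if it takes over 61 s, if anything falls off the work surface, if the arm or the gripper's body presses on something with over 40 N, if the wrist force passes 120 N, or if a joint passes its speed limit or range.

## Robot

A 6-joint arm with a two-finger parallel gripper is mounted at the origin on the work surface. World frame = base frame: x ahead of the robot, y to its left, z up, the work surface at z = 0. Lengths are in mm, angles in rad, forces in N, time in s.
With the tool pointing down it reaches from about 425 to 950 mm from the base axis. Payload 14.7 kg.
Tool frame: the origin (TCP) lies midway between the tips of the shut fingers; the grasp point (between the pads) lies 19 mm behind it (bot.pinch_z is the distance from the TCP to the grasp point, in mm); y points along the fingers, x is the direction in which the jaws open and shut, and the axes are right-handed (so a half turn about y gives the same grasp; the last joint's range is limited). The gripper opens to 85 mm and grips with 20 to 120 N. Pads are 22 mm wide; open, the fingers measure 114 mm over their backs; the gripper's body (76 mm by 85 mm) begins 54 mm behind the grasp point. The pads swing forward as they close: fully open they stand 13 mm farther back than shut.
Start: joints at [1.216, 0.48, 1.596, -0, 1.065, -0.047], TCP at [196.901, 619.453, 199.297] pointing down, gripper open.
Joint ranges: [-2.75, 2.75], [-0.82, 2.05], [0.23, 2.67], [-1.56, 4.7], [0.09, 2.69], [-2.92, 2.92]. Speed limits (rad/s): [1.89, 1.89, 2.39, 3.01, 3.01, 3.01].

## Interface

Orientations are given as a rotation vector (axis times angle).
In Python, from cell import telemetry, imaging, job, bot gives the robot as it stands. The module is installed in compiled form; this text tells all that it offers.
- The arm moves only by the tool step_arm, never from a script. Its arguments are lists of equal length, an entry for each row: "dp": the shift along the tool's x, y, z in m, a list of three; "dr": the turn, a rotation vector about the tool's x, y, z in rad, a list of three; "gripper": the opening, from 0 (shut) to 1 (fully open). A call has 1 to 10 rows; each row is the pose to reach, as a shift and turn from the pose commanded when the call began, along the tool's axes at that moment; what a row does not reach only later rows make up. A row lasts 1/12 s, in which the tool goes at most 41.7 mm and 7.16 degrees, less where a joint would pass 70% of its speed; a pose out of reach is approached as far as the arm can. A call with a gripper value outside its range is refused whole. The fingers move at their own pace and stop on an object; "newtons" is the grip in N (left out, the last holds). Time passes only in rows, so rows that repeat a pose let the fingers close. It gives the time, the measured TCP pose, the force and the opening at its end, in the units of the state.
- telemetry.state(): the state, without advancing time (a new reading comes with each control period).
- imaging.read_camera(name): name is "side" or "top" or "wrist"; returns the picture (480x640x3 uint8, red, green, blue); there is no depth.
- imaging.camera_model(name): a dict with "fx", "fy", "cx", "cy" (pixels), "R" (3x3) and "t" (3): a world point X has camera coordinates R X + t. Camera axes: x right, y down, z forward; pixel columns grow to the right and rows downward; lengths in mm; the calibration is good to about 2 mm. A picture is of the moment at which its call begins: read the wrist's pose just before it. camera_model takes no time and is no camera call; for the wrist camera it gives the pose at the moment of the call.
- job.close_job(): hands the job in, once; it reports no verdict.
The state is a dict: "time": time; "qpos": joint angles; "joint_velocities": joint speeds; "joint_torque": joint torques, N m; "ee_pos": TCP position; "tool_rot": TCP orientation; "ft_force": force on the tool from outside, world axes, zero at the start; "moment": the same for the moment, N m; "gripper_width": finger opening in mm.
Only numpy, scipy, OpenCV 4.12 (cv2) and the standard library are available. Lean on these libraries where they do the work, as an engineer would, in place of code of your own. Each camera call takes 0.05 s, during which the arm holds its last target.

## Working session

There is one attempt and no reset: what is moved stays moved. The work goes in short steps, Python scripts to look and compute and a tool call to move; the robot and the scene stay as the last step left them, time stands still between calls to the robot, and variables do not carry over. Pictures are saved under pics/ and viewed, and the job is handed in when it is done.

Besides the shell and the picture viewer there is one more tool, called after "Request:" as name(argument=value, ...) on one line, values as JSON. step_arm: Moves the arm, as the interface text tells. Its arguments: {"type":"object","properties":{"dp":{"type":"array"},"dr":{"type":"array"},"gripper":{"type":"array"},"newtons":{"type":"number"}},"required":["dp","dr","gripper"]}

```bash
ls; mkdir -p pics
python3 - <<'E'
from cell import telemetry, imaging, job, bot
import cv2,numpy as np
s=telemetry.state();print(s)
for n in ["side","top","wrist"]:
    m=imaging.camera_model(n);print(n,m)
    cv2.imwrite(f"pics/{n}0.png",imaging.read_camera(n)[:,:,::-1])
E
```

```text
pics
{'time': 0.0, 'qpos': array([ 1.21639584e+00,  4.80879373e-01,  1.59686082e+00,  3.98441251e-05,
        1.06511531e+00, -4.65745564e-02]), 'joint_velocities': array([ 5.50312203e-05, -6.08339551e-06,  1.22545746e-04,  2.26285243e-04,
        9.46173685e-04,  1.25268998e-04]), 'joint_torque': array([-1.47929055e-03, -9.50643682e+01, -4.30187380e+01, -2.40033369e-04,
        1.22042597e-02, -4.22599999e-05]), 'ee_pos': array([196.73448154, 619.03455299, 198.64644343]), 'tool_rot': array([-1.33993617, -0.97870361,  0.98048272]), 'ft_force': array([-0.45761419,  0.05063683, -0.37062302]), 'moment': array([-0.06395626, -0.02088088, -0.01817092]), 'gripper_width': 85.50156246276099}
side {'fx': 623.347607853472, 'fy': 623.347607853472, 'cx': 309.1060994037232, 'cy': 248.34687138959313, 'R': array([[ 0.823548  , -0.56722934,  0.00442289],
       [-0.27314949, -0.40338933, -0.87330773],
       [ 0.49714992,  0.71800273, -0.48714889]]), 't': array([-483.77287479,  244.62386852, 1050.26637952])}
top {'fx': 471.46134934136575, 'fy': 471.46134934136575, 'cx': 315.44798954743464, 'cy': 246.47513283582163, 'R': array([[ 0.00684906, -0.99995228,  0.00696683],
       [-0.98579164, -0.00792106, -0.16778584],
       [ 0.16783302, -0.00571867, -0.98579885]]), 't': array([-15.49028383, 590.71241609, 897.37328881])}
wrist {'fx': 424.37461716306495, 'fy': 424.37461716306495, 'cx': 321.7203035764659, 'cy': 231.99727572109094, 'R': array([[ 0.30273182,  0.95307476, -0.0013994 ],
       [ 0.90614248, -0.28736868,  0.31036278],
       [ 0.29539678, -0.09522475, -0.95061716]]), 't': array([-648.73065784,  -40.85518473,  380.54685802])}
```

View pics/side0.png

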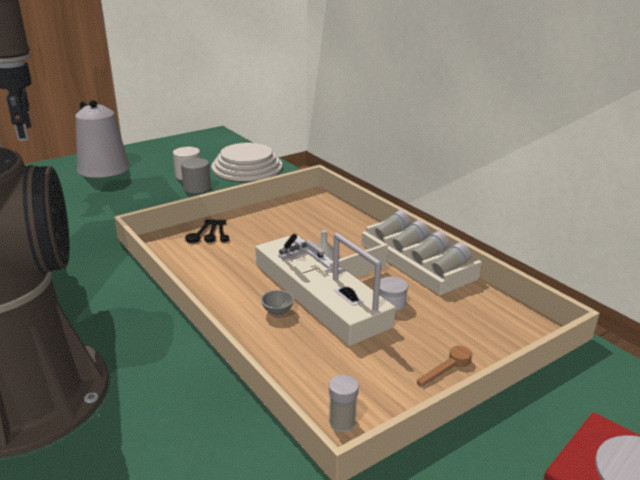

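View pics/top0.png

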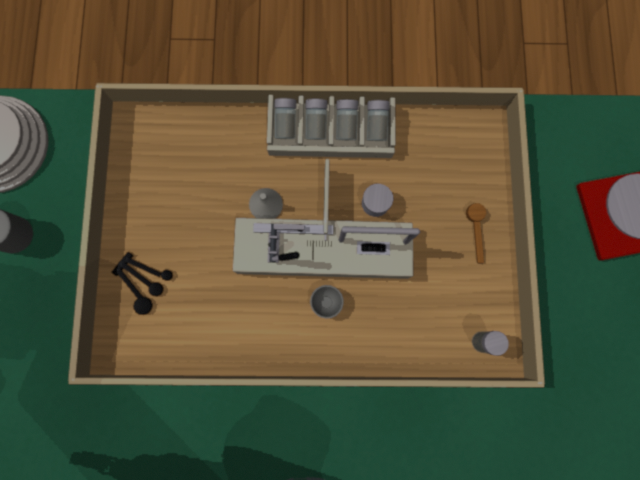

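View pics/wrist0.png

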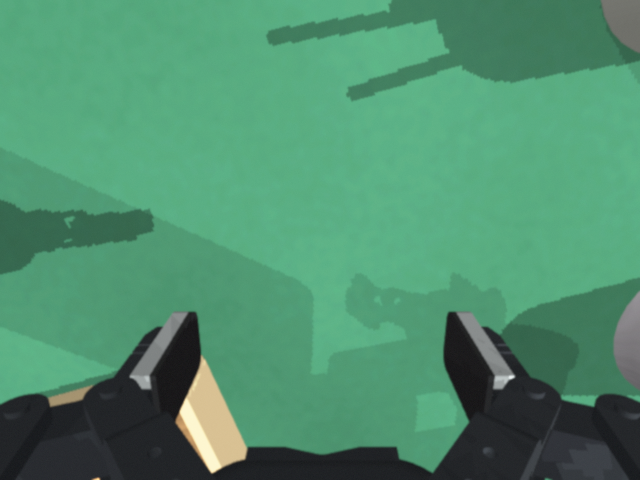

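The side view shows the block with the clamp at about (292,243), the wheel at (348,295) and the bar at (355,250). In the top view the block spans (234..413, 219..279), with the wheel at (373,247) and the black handle at (288,257). Next I'll zoom in.

```bash
cat > h.py <<'E'
import numpy as np,cv2
from cell import telemetry, imaging, job, bot
def model(n):
    m=imaging.camera_model(n);return m
def proj(m,X):
    c=np.asarray(m['R'])@np.asarray(X,float)+m['t'];return np.array([m['fx']*c[0]/c[2]+m['cx'],m['fy']*c[1]/c[2]+m['cy']])
def ray(m,p):
    R=np.asarray(m['R']);d=R.T@np.array([(p[0]-m['cx'])/m['fx'],(p[1]-m['cy'])/m['fy'],1.]);return -R.T@m['t'],d/np.linalg.norm(d)
def plane(m,p,z):
    o,d=ray(m,p);return o+d*(z-o[2])/d[2]
def tri(*mp):
    A=np.zeros((3,3));b=np.zeros(3);rs=[ray(m,p) for m,p in mp]
    for o,d in rs:
        P=np.eye(3)-np.outer(d,d);A+=P;b+=P@o
    X=np.linalg.solve(A,b);return X,[np.linalg.norm((np.eye(3)-np.outer(d,d))@(X-o)) for o,d in rs]
def crop(src,dst,x0,y0,w,h,k):
    im=cv2.imread(src)[y0:y0+h,x0:x0+w];cv2.imwrite(dst,cv2.resize(im,None,fx=k,fy=k,interpolation=cv2.INTER_CUBIC))
E
python3 - <<'E'
from h import *
crop('pics/top0.png','pics/topc.png',225,150,200,150,4)
crop('pics/side0.png','pics/sidec.png',245,220,160,120,5)
E
```

```text
(no output)
```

View pics/topc.png

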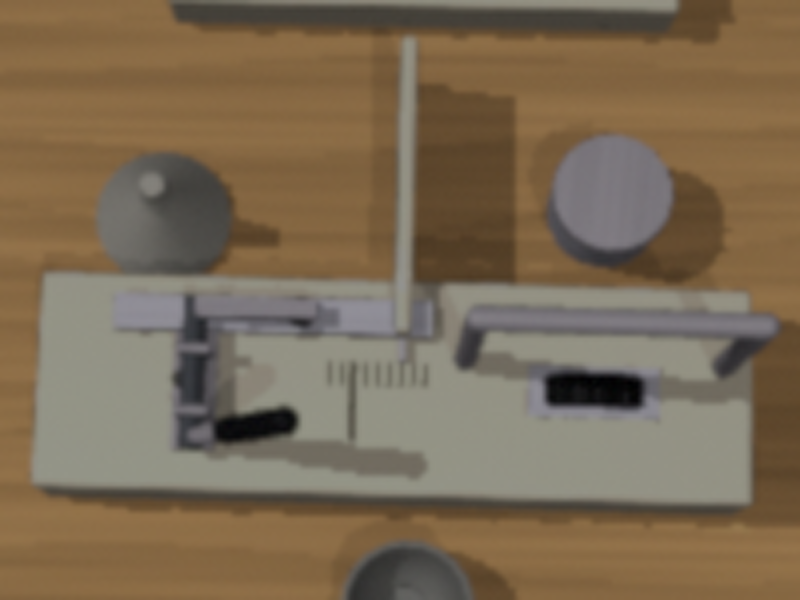

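View pics/sidec.png

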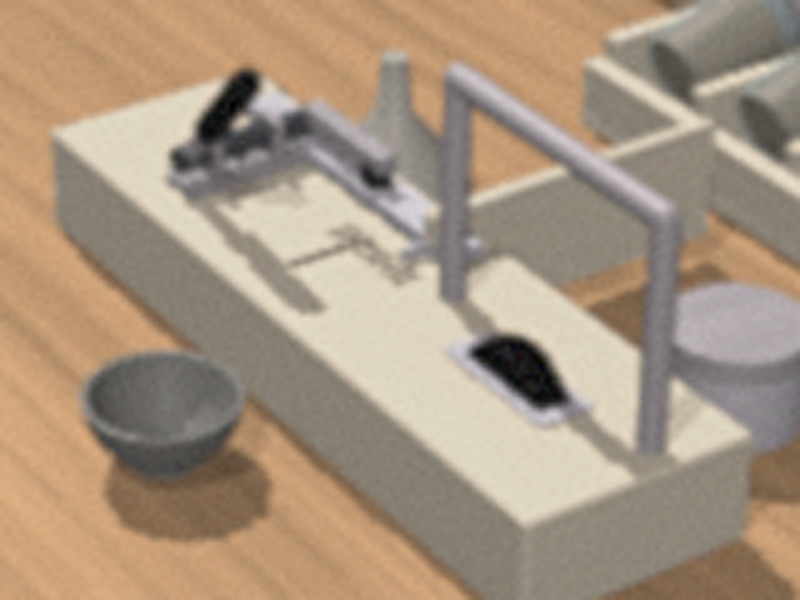

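Run:
```python
from h import *
T,S=model('top'),model('side')
t=lambda c:((c[0]+.5)/4-.5+225,(c[1]+.5)/4-.5+150)
s=lambda c:((c[0]+.5)/5-.5+245,(c[1]+.5)/5-.5+220)
P={'FL':((34,488),(55,133)),'FR':((751,503),(525,527)),'BR':((748,293),(747,440)),'BL':((45,271),(238,82)),
 'barL':((480,318),(458,72)),'barR':((770,325),(670,210)),'handletip':((285,420),(243,82)),'longF':((351,440),(288,264)),'wheeltop':((595,390),(520,352))}
Q={}
for k,(a,b) in P.items():
    X,r=tri((T,t(a)),(S,s(b)));Q[k]=X;print(k,X.round(1),np.round(r,1))
for n in 'FL FR BR BL'.split(): print(n,np.round(plane(T,t(P[n][0]),Q['FR'][2]),1))
print(np.linalg.norm(Q['FL']-Q['FR']),np.linalg.norm(Q['BR']-Q['FR']))
for z in (50,55,60,65):
  c=[plane(T,t(P[n][0]),z) for n in 'FL FR BR BL'.split()]; print(z,np.linalg.norm(c[0]-c[1]),np.linalg.norm(c[2]-c[3]),np.linalg.norm(c[1]-c[2]),np.linalg.norm(c[0]-c[3]),np.mean(c,axis=0))
```

```text
FL [541.7 151.6  46. ] [2.8 2.8]
FR [ 535.  -205.7   46.3] [0.7 0.7]
BR [ 642.4 -207.3   44.3] [0.2 0.2]
BL [648.9 153.9  39.8] [3.2 3.2]
barL [606.6 -63.5 151.9] [1.1 1.1]
barR [ 604.7 -194.4  152.6] [1.6 1.6]
handletip [563.5  25.2 121.4] [0.5 0.5]
longF [565.   -5.5  48.2] [0.7 0.7]
wheeltop [ 590.7 -127.5   60.1] [2.3 2.3]
FL [539.2 152.9  46.3]
FR [ 534.4 -205.3   46.3]
BR [ 641.8 -206.8   46.3]
BL [650.2 151.3  46.3]
357.40851593250005 107.4461326672412
50 356.82534579300335 356.75444104849385 106.98918651594317 110.63334767951132 [590.76680028 -26.87269939  50.        ]
55 354.9148403848498 354.8443152767631 106.41634766953665 110.04099735587015 [589.915753 -26.759223  55.      ]
60 353.00433497669616 352.9341895050323 105.84350882313012 109.44864703222899 [589.06470572 -26.6457466   60.        ]
65 351.0938295685427 351.02406373330143 105.27066997672361 108.85629670858793 [588.21365844 -26.53227021  65.        ]
```

```bash
cat >> h.py <<'E'
from scipy.spatial.transform import Rotation as Ro
UY=np.array([0.0185,0.99983,0]);UX=np.array([0.99983,-0.0185,0]);U0=np.array([591,-27.5,0.])
def unit(x,y,z): return U0+UX*x+UY*y+np.array([0,0,z])
def pose():
    s=telemetry.state();return s,np.array(s['ee_pos']),Ro.from_rotvec(s['tool_rot'])
def rel(p,R,tp,TR):
    return R.inv().apply(np.asarray(tp)-p)/1000,(R.inv()*TR).as_rotvec()
def goal(a,flip=1):
    # approach along tool y? tilt a: approach = sin a UX - cos a Z ; jaw (tool x) along flip*UY
    y=np.sin(a)*UX-np.cos(a)*np.array([0,0,1]);x=flip*UY;return Ro.from_matrix(np.array([x,y,np.cross(x,y)]).T)
E
python3 - <<'E'
from h import *
s,p,R=pose();print(R.as_matrix().round(3), bot.pinch_z)
for k in ['clamp',(-30,100,65)],['wt',(0,-100,66)],['bar',(15,-100,151)]: print(k[0],unit(*k[1]).round(1))
W=model('wrist');Rw=np.array(W['R']);print('cam in tool',R.inv().apply(-Rw.T@W['t']-p).round(1),'cam fwd in tool',R.inv().apply(Rw.T@[0,0,1]).round(2))
for f in(1,-1):
  print(rel(p,R,[563,0,200],goal(0,f)))
E
```

```text
[[ 0.303 -0.    -0.953]
 [ 0.953 -0.001  0.303]
 [-0.001 -1.     0.   ]] 18.700000000000003
clamp [562.9  73.   65. ]
wt [ 589.2 -127.5   66. ]
bar [ 604.1 -127.8  151. ]
cam in tool [  -0.6 -174.8   79.4] cam fwd in tool [-0.    0.95 -0.31]
(array([-0.47907992, -0.00076871, -0.53657299]), array([-1.69765609e-04, -2.89321700e-01, -9.22764448e-04]))
(array([-0.47907992, -0.00076871, -0.53657299]), array([ 1.32524435e-03,  2.85227065e+00, -2.43811859e-04]))
```

Request:
step_arm(dp=[[-0.493, -0.01, -0.541], [-0.493, -0.01, -0.541], [-0.493, -0.01, -0.541], [-0.493, -0.01, -0.541], [-0.493, -0.01, -0.541], [-0.493, -0.01, -0.541], [-0.493, -0.01, -0.541], [-0.493, -0.01, -0.541], [-0.493, -0.01, -0.541], [-0.493, -0.01, -0.541]], dr=[[0, -0.289, 0], [0, -0.289, 0], [0, -0.289, 0], [0, -0.289, 0], [0, -0.289, 0], [0, -0.289, 0], [0, -0.289, 0], [0, -0.289, 0], [0, -0.289, 0], [0, -0.289, 0]], gripper=[0, 0, 0, 0, 0, 0, 0, 0, 0, 0], newtons=60)

```text
time: 0.98
ee_pos: [405.1, 258.1, 205.1]
tool_rot: [-1.218, -1.196, 1.195]
ft_force: [1.4, 0.5, -0.0]
gripper_width: 0.1
```

Run:
```python
from h import *
s,p,R=pose();print(s['time'],p,R.as_matrix().round(3),s['qpos'].round(2),s['gripper_width'],s['ft_force'].round(1));print(rel(p,R,[563,-15,205],goal(0)))
```

```text
0.9833 [405.12925552 258.09197237 205.05291749] [[ 0.019  0.    -1.   ]
 [ 1.     0.     0.019]
 [ 0.    -1.    -0.   ]] [ 0.5   0.24  1.97 -0.    0.94 -1.05] 0.13226016112762456 [ 1.4  0.5 -0. ]
(array([-2.70116463e-01,  5.59469117e-05, -1.62909463e-01]), array([ 1.12783309e-04, -5.12701745e-05,  5.68015437e-05]))
```

Request:
step_arm(dp=[[-0.27, 0, -0.163], [-0.27, 0, -0.163], [-0.27, 0, -0.163], [-0.27, 0, -0.163], [-0.27, 0, -0.163], [-0.27, 0, -0.163], [-0.27, 0, -0.163], [-0.27, 0, -0.163], [-0.27, 0, -0.163], [-0.27, 0, -0.163]], dr=[[0, 0, 0], [0, 0, 0], [0, 0, 0], [0, 0, 0], [0, 0, 0], [0, 0, 0], [0, 0, 0], [0, 0, 0], [0, 0, 0], [0, 0, 0]], gripper=[0, 0, 0, 0, 0, 0, 0, 0, 0, 0])

```text
time: 1.82
ee_pos: [562.7, -14.2, 204.5]
tool_rot: [-1.219, -1.193, 1.194]
ft_force: [-1.4, 0.2, -0.3]
gripper_width: -0.0
```

Run:
```python
from h import *
s,p,R=pose();print(s['time'],p,s['qpos'].round(2),s['ft_force'].round(1));W=model('wrist')
cv2.imwrite('pics/w1.png',imaging.read_camera('wrist')[:,:,::-1])
cv2.imwrite('pics/t1.png',imaging.read_camera('top')[:,:,::-1])
import pickle;pickle.dump(W,open('w1.pkl','wb'))
for n,q in dict(pivot=(-30,100,65),tip=(-30,100-48.2,65+57.5),FL=(-55,180,50),FR=(-55,-180,50),BR=(55,-180,50),wt=(0,-100,66)).items(): print(n,proj(W,unit(*q)).round(0))
```

```text
1.8167 [562.68895161 -14.24166522 204.50844158] [-0.08  0.35  1.79  0.    1.   -1.63] [-1.4  0.2 -0.3]
pivot [437. 201.]
tip [385. 223.]
FL [538. 165.]
FR [ 74. 166.]
BR [ 98. 294.]
wt [178. 240.]
```

View pics/w1.png

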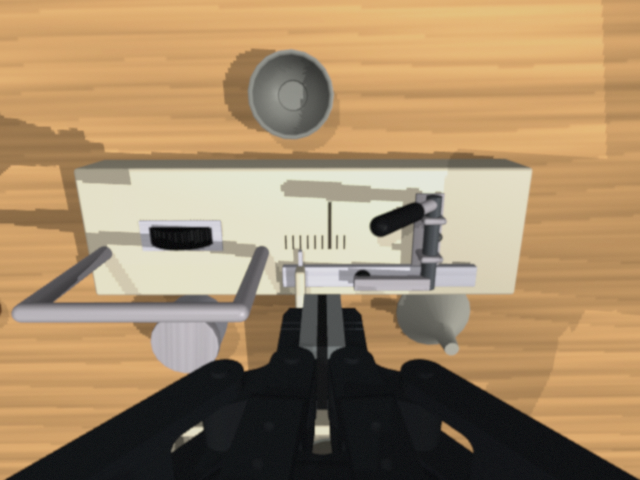

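The wrist view shows the clamp closed, with its handle tip at (380,227). The wheel is at (180,238), the long notch runs from (330,203) to (330,248), and the pointer tip is at about (300,250). I'll triangulate across the views.

Run:
```python
from h import *
crop('pics/w1.png','pics/w1c.png',260,180,200,130,4)
crop('pics/w1.png','pics/w1d.png',60,150,200,150,4)
```

```text
(no output)
```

View pics/w1c.png

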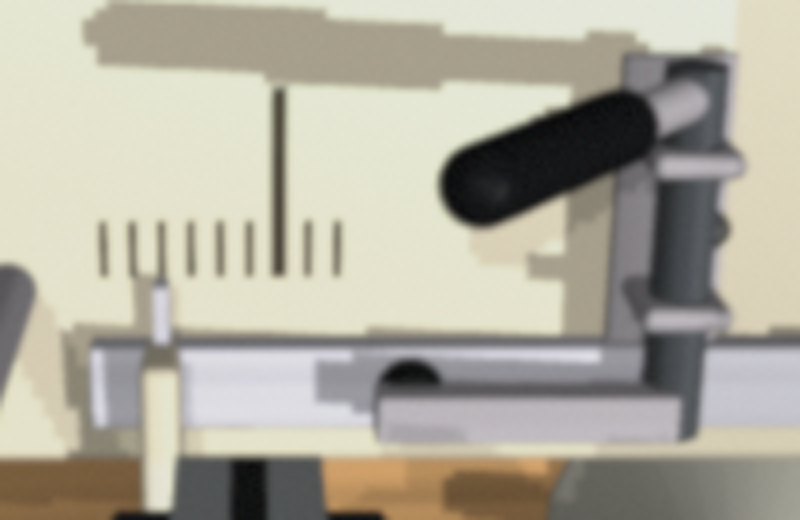

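View pics/w1d.png

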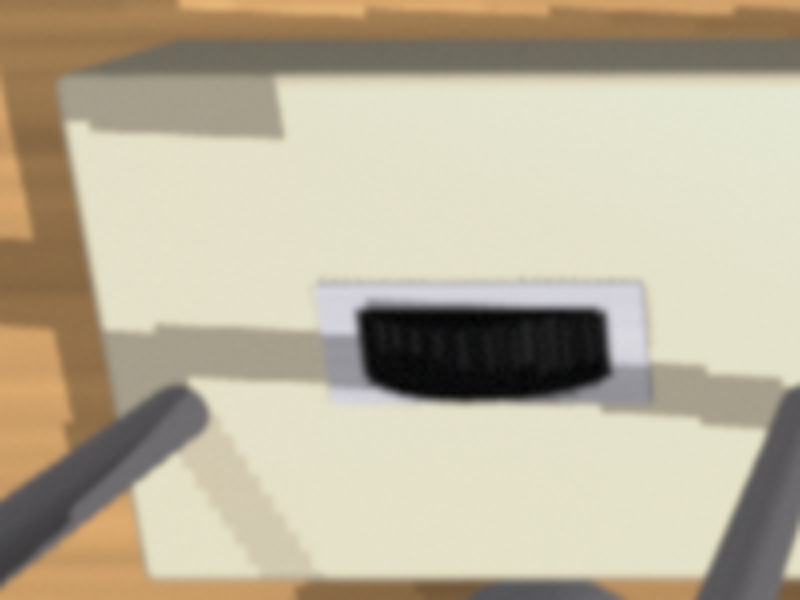

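Run:
```python
from h import *
import pickle
T,S=model('top'),model('side');W=pickle.load(open('w1.pkl','rb'))
c=lambda x0,y0,k:(lambda q:((q[0]+.5)/k-.5+x0,(q[1]+.5)/k-.5+y0))
t,s,w,wd=c(225,150,4),c(245,220,5),c(260,180,4),c(60,150,4)
def go(n,*mp):
    X,r=tri(*mp);print(n,X.round(1),np.round(r,1),'unit',[(X-U0)@UX.round(4),(X-U0)@UY,X[2]])
go('longF',(T,t((351,440))),(W,w((279,88)))); go('longFs',(S,s((288,264))),(W,w((279,88))))
go('tip',(T,t((285,420))),(W,w((475,185))));go('tips',(S,s((243,82))),(W,w((475,185))))
go('FR',(T,t((751,503))),(W,wd((60,76))));go('FRs',(S,s((525,527))),(W,wd((60,76))))
go('FL',(T,t((34,488))),(W,(531,168)));go('FLs',(S,s((55,133))),(W,(531,168)))
go('wheelfront mid',(T,t((595,405))),(W,wd((482,308))))
go('BR',(T,t((748,293))),(W,wd((150,578))))
```

```text
longF [563.5  -7.   55.7] [1.9 1.9] unit [np.float64(-27.863445207157692), np.float64(19.947252160139595), np.float64(55.65301043466576)]
longFs [564.5  -8.6  50.3] [0.6 0.6] unit [np.float64(-26.853663346626682), np.float64(18.408120172146077), np.float64(50.25560458044496)]
tip [565.4  24.  113.1] [2.1 2.1] unit [np.float64(-26.540343813393935), np.float64(50.98176737419965), np.float64(113.10006536641954)]
tips [562.4  21.1 123.8] [0.8 0.8] unit [np.float64(-29.481833127421503), np.float64(48.073550559965724), np.float64(123.81661252991256)]
FR [ 533.5 -203.2   56. ] [0.2 0.2] unit [np.float64(-54.2474207399764), np.float64(-176.760375955731), np.float64(55.97412554903817)]
FRs [ 534.6 -207.7   48. ] [0.3 0.3] unit [np.float64(-53.02901464498776), np.float64(-181.2541893109784), np.float64(47.96859029206607)]
FL [541.7 153.7  39.6] [1.7 1.7] unit [np.float64(-52.67460544282548), np.float64(180.2868568734418), np.float64(39.589824329288234)]
FLs [542.7 149.4  47. ] [0.8 0.8] unit [np.float64(-51.535579650030456), np.float64(175.95344568573702), np.float64(46.9812687610392)]
wheelfront mid [ 580.6 -126.3   61.1] [0.5 0.5] unit [np.float64(-8.616947488344344), np.float64(-98.9638861642417), np.float64(61.07665482084974)]
BR [ 639.  -204.5   57.6] [0.3 0.3] unit [np.float64(51.277028949585116), np.float64(-176.06024130422887), np.float64(57.61281319624349)]
```

Request:
step_arm(dp=[[0, 0.035, 0], [0, 0.07, 0], [0, 0.105, 0], [0, 0.105, 0], [0.005, 0.105, 0], [0.01, 0.105, 0], [0.016, 0.105, 0], [0.022, 0.105, 0], [0.028, 0.105, 0], [0.034, 0.105, 0]], dr=[[0, 0, 0], [0, 0, 0], [0, 0, 0], [0, 0, 0], [0, 0, 0], [0, 0, 0], [0, 0, 0], [0, 0, 0], [0, 0, 0], [0, 0, 0]], gripper=[0, 0, 0, 0, 0, 0, 0, 0, 0, 0])

```text
time: 2.75
ee_pos: [563.8, 21.8, 101.0]
tool_rot: [-1.219, -1.197, 1.195]
ft_force: [0.1, 0.2, -0.5]
gripper_width: -0.0
```

Request:
step_arm(dp=[[0.005, 0, 0], [0.01, 0, 0], [0.015, 0, 0], [0.02, 0, 0], [0.025, 0, 0], [0.029, 0, 0], [0.032, 0, 0], [0.032, 0, 0]], dr=[[0, 0, 0], [0, 0, 0], [0, 0, 0], [0, 0, 0], [0, 0, 0], [0, 0, 0], [0, 0, 0], [0, 0, 0]], gripper=[0, 0, 0, 0, 0, 0, 0, 0])

```text
time: 3.42
ee_pos: [563.8, 53.5, 99.9]
tool_rot: [-1.218, -1.196, 1.196]
ft_force: [-0.0, 0.1, 0.1]
gripper_width: 0.0
```

Run:
```python
from h import *
s,p,R=pose();print(s['time'],p,s['ft_force'].round(1))
cv2.imwrite('pics/s2.png',imaging.read_camera('side')[:,:,::-1])
cv2.imwrite('pics/w2.png',imaging.read_camera('wrist')[:,:,::-1])
crop('pics/s2.png','pics/s2c.png',245,160,160,150,4)
```

```text
3.4167 [563.77553646  53.50005718  99.92929591] [-0.   0.1  0.1]
```

View pics/s2c.png

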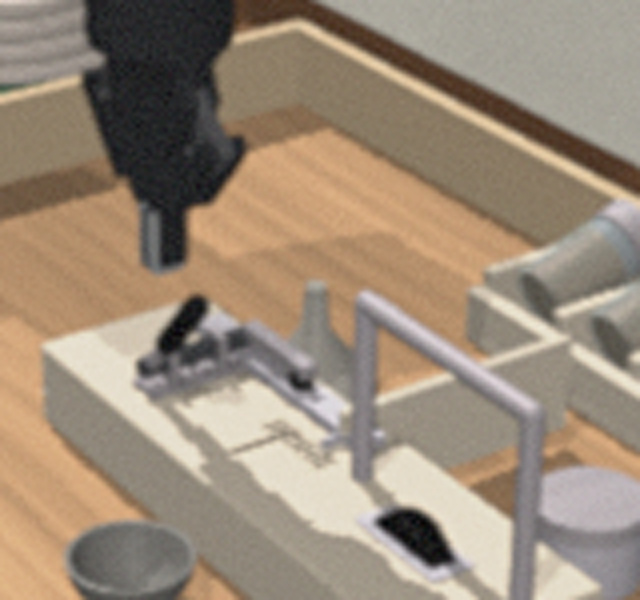

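View pics/w2.png

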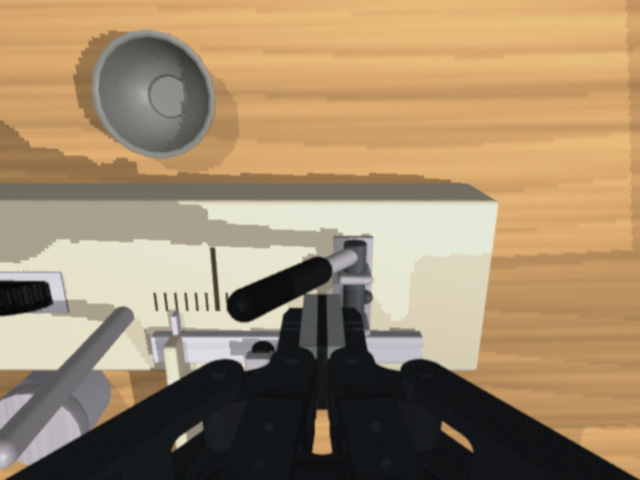

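Run:
```python
from h import *
s,p,R=pose();W=model('wrist');S=model('side');T=model('top')
print(proj(W,p),proj(S,p),proj(T,p))
cv2.imwrite('pics/t2.png',imaging.read_camera('top')[:,:,::-1]);crop('pics/t2.png','pics/t2c.png',225,150,200,150,4)
# triangulate handle tip wrist + side/top initial
print(tri((W,(241,305)),(S,(245+204/4-.4,160+300/4-.4))))
print(tri((W,(241,305)),(S,(293.7,236.5)),(T,(225+285/4,150+420/4))))
```

```text
[323.09204948 279.53736334] [285.92615379 239.84483819] [281.72089817 255.85264808]
(array([564.7194468 ,  20.01001001, 125.37322977]), [np.float64(2.0163115115998824), np.float64(2.0163115116000263)])
(array([562.92674199,  22.19962664, 122.70142382]), [np.float64(2.140293552874442), np.float64(0.9136929625148325), np.float64(2.5803852040795916)])
```

View pics/t2c.png

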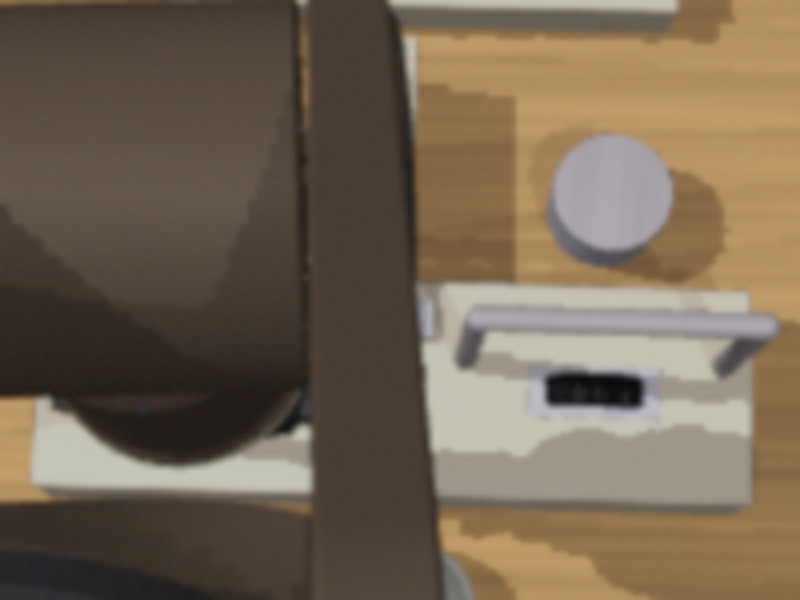

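Run:
```python
from h import *
s,p,R=pose();W=model('wrist');S=model('side')
print(p,s['time'],tri((W,(322,296)),(S,(285,226.6))))
for dz in (0,10,20,30): print(dz,proj(S,p+[0,0,dz]).round(1),proj(W,p+[0,0,dz]).round(1))
crop('pics/w2.png','pics/w2c.png',250,230,150,110,5)
crop('pics/s2.png','pics/s2d.png',260,190,60,60,10)
```

```text
[563.7802582   52.84657244  99.94897095] 3.5667 (array([558.60402587,  51.76050396, 131.99519453]), [np.float64(2.546048590445167), np.float64(2.5460485904452548)])
0 [286.  239.9] [323.1 279.6]
10 [285.9 235.7] [323.2 289.3]
20 [285.8 231.5] [323.3 300.1]
30 [285.8 227.2] [323.3 312.3]
```

View pics/w2c.png

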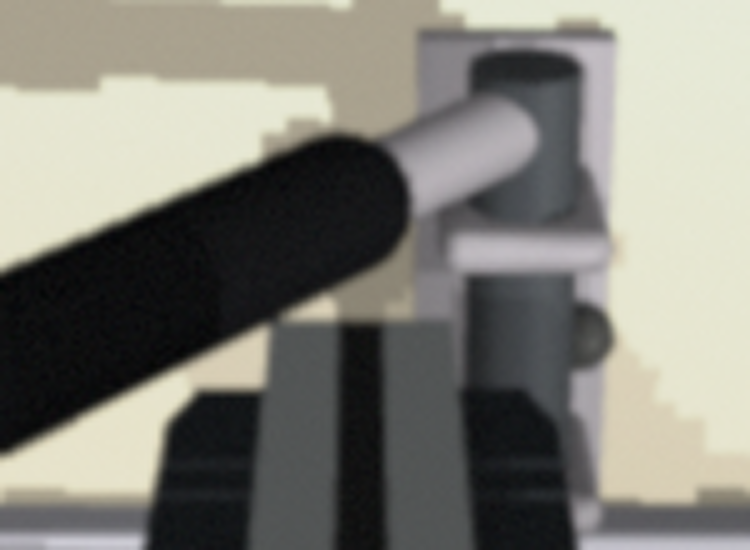

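View pics/s2d.png

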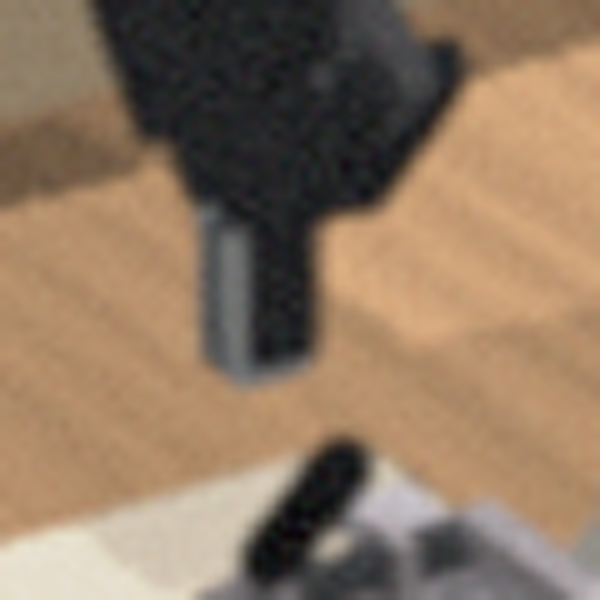

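Run:
```python
from h import *
s,p,R=pose();W=model('wrist');S=model('side')
print('corner -x-y',tri((W,(303.6,294)),(S,(284,227.7))))
print('corner -x+y',tri((W,(250+450/5-.4,294)),(S,(280.1,226.2))))
print('cam',-np.array(W['R']).T@W['t'],-np.array(S['R']).T@S['t'])
W0=dict(W) 
# start picture: open tips observed approx (190,315)&(455,315) ; predicted tip positions in tool frame
Rc=np.array(W['R'])
for h in (0,13,30,43):
  for x in (-42.5,42.5): print(h,x,proj(W,p+R.apply([x,-h,11])).round(0))
```

```text
corner -x-y (array([554.32157437,  45.63216581, 134.38481745]), [np.float64(0.544384958458714), np.float64(0.544384958458425)])
corner -x+y (array([554.28716505,  59.13031141, 132.73332919]), [np.float64(0.477455876295295), np.float64(0.47745587629536806)])
cam [484.23493096  53.74900997 274.73961642] [ -56.91077942 -929.82563567  727.40769161]
0 -42.5 [227. 257.]
0 42.5 [419. 257.]
13 -42.5 [220. 268.]
13 42.5 [426. 268.]
30 -42.5 [210. 286.]
30 42.5 [437. 286.]
43 -42.5 [200. 302.]
43 42.5 [447. 302.]
```

Request:
step_arm(dp=[[-0.033, 0, 0], [-0.066, 0, 0], [-0.066, 0.018, 0], [-0.066, 0.035, 0], [-0.066, 0.035, 0], [-0.06, 0.035, 0], [-0.05, 0.035, 0], [-0.043, 0.035, 0], [-0.037, 0.035, 0], [-0.031, 0.035, 0]], dr=[[0, 0, 0], [0, 0, 0], [0, 0, 0], [0, 0, 0], [0, 0, 0], [0, 0, 0], [0, 0, 0], [0, 0, 0], [0, 0, 0], [0, 0, 0]], gripper=[0, 0, 0, 0, 0, 0, 0, 0, 0, 0])

```text
time: 4.4
ee_pos: [564.1, 21.8, 67.5]
tool_rot: [-1.22, -1.198, 1.197]
ft_force: [-19.0, -35.7, 71.3]
gripper_width: 0.1
```

Request:
step_arm(dp=[[0.006, 0, 0], [0.012, 0, 0], [0.018, 0, 0], [0.022, 0, 0], [0.025, 0, 0], [0.028, 0, 0]], dr=[[0, 0, 0], [0, 0, 0], [0, 0, 0], [0, 0, 0], [0, 0, 0], [0, 0, 0]], gripper=[0, 0, 0, 0, 0, 0])

```text
time: 4.9
ee_pos: [566.8, 51.5, 71.0]
tool_rot: [-1.223, -1.202, 1.192]
ft_force: [-20.4, -0.2, 87.7]
gripper_width: 0.0
```

Run:
```python
from h import *
s,p,R=pose();print(s['time'],p,s['ft_force'].round(1))
cv2.imwrite('pics/w3.png',imaging.read_camera('wrist')[:,:,::-1])
```

```text
4.9 [566.75765765  51.47990553  71.0358132 ] [-20.4  -0.2  87.7]
```

View pics/w3.png

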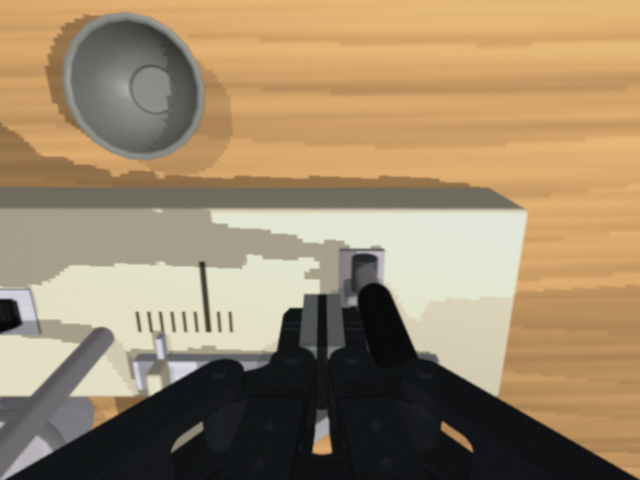

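Request:
step_arm(dp=[[-0.002, -0.01, 0], [-0.002, -0.02, 0], [0, -0.02, 0]], dr=[[0, 0, 0], [0, 0, 0], [0, 0, 0]], gripper=[0, 0, 0])

```text
time: 5.2
ee_pos: [565.1, 50.8, 87.5]
tool_rot: [-1.22, -1.199, 1.194]
ft_force: [1.1, -0.5, 0.5]
gripper_width: -0.2
```

Run:
```python
from h import *
s,p,R=pose();print(s['time'],p,s['ft_force'].round(1))
cv2.imwrite('pics/w4.png',imaging.read_camera('wrist')[:,:,::-1])
cv2.imwrite('pics/s4.png',imaging.read_camera('side')[:,:,::-1])
crop('pics/s4.png','pics/s4c.png',245,160,160,150,4)
```

```text
5.2 [565.08623845  50.83971144  87.45370378] [ 1.1 -0.5  0.5]
```

View pics/w4.png

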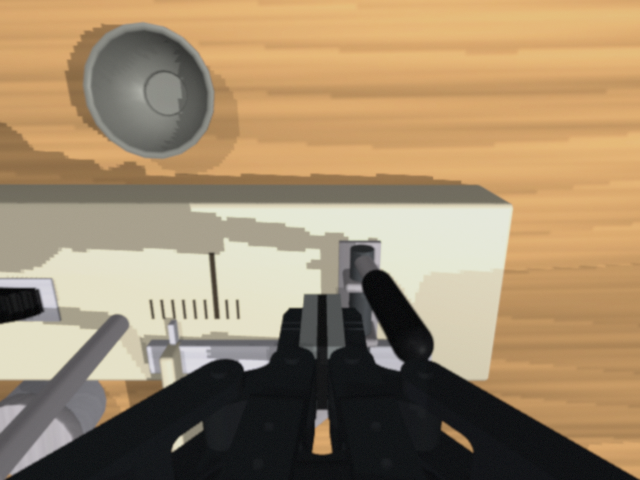

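View pics/s4c.png

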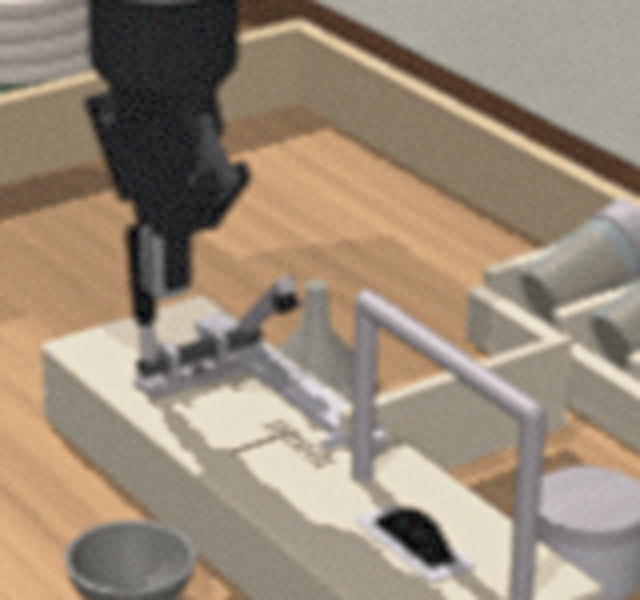

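Request:
step_arm(dp=[[0, -0.03, 0], [0, -0.06, 0], [0, -0.07, 0], [0, -0.07, 0]], dr=[[0, 0, 0], [0, 0, 0], [0, 0, 0], [0, 0, 0]], gripper=[0, 0, 0, 0])

```text
time: 5.63
ee_pos: [565.2, 50.3, 156.9]
tool_rot: [-1.22, -1.198, 1.194]
ft_force: [0.0, 0.1, -0.6]
gripper_width: -0.1
```

Run:
```python
from h import *
s,p,R=pose();print(s['time'],p,s['ft_force'].round(1))
W=model('wrist');import pickle;pickle.dump(W,open('w5.pkl','wb'))
cv2.imwrite('pics/w5.png',imaging.read_camera('wrist')[:,:,::-1])
cv2.imwrite('pics/s5.png',imaging.read_camera('side')[:,:,::-1])
crop('pics/s5.png','pics/s5c.png',245,160,160,150,4)
```

```text
5.6333 [565.20989804  50.34795185 156.94602701] [ 0.   0.1 -0.6]
```

View pics/w5.png

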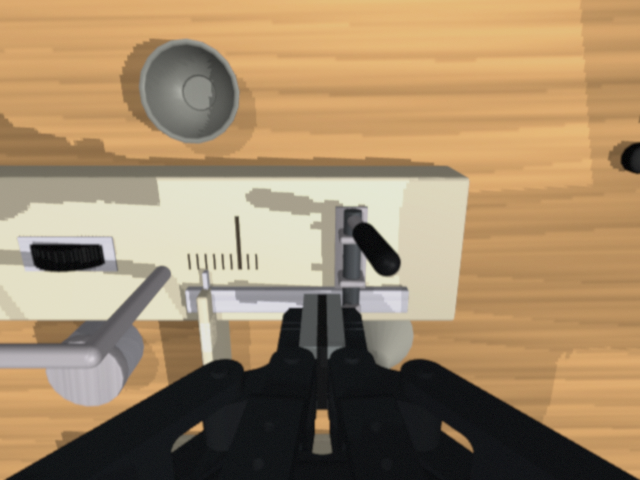

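View pics/s5c.png

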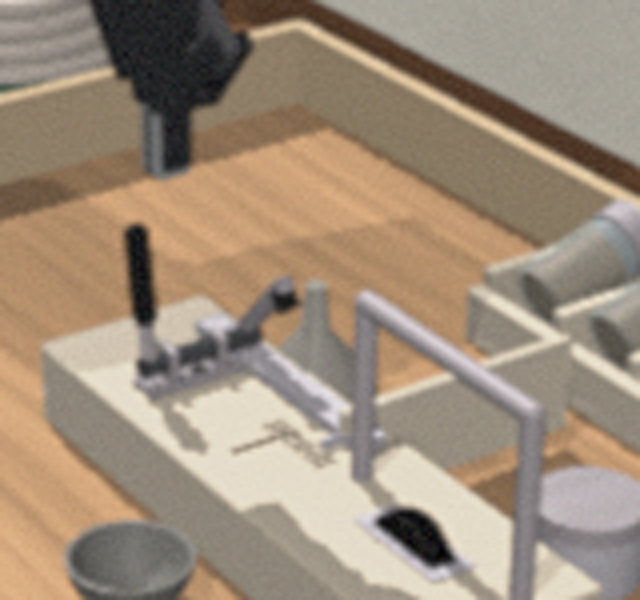

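Run:
```python
from h import *
import pickle
W=pickle.load(open('w5.pkl','rb'));S=model('side');T=model('top')
X,r=tri((W,(386,262)),(S,(245+137/4,160+234/4)));print(X,r)
print(np.degrees(np.arctan2(X[1]-72,X[2]-65)))
for a in (-40,0,20,40):
  q=unit(-30,98.5,65)+75*(np.sin(np.radians(a))*UY+np.cos(np.radians(a))*np.array([0,0,1]));print(a,proj(W,q),proj(S,q))
```

```text
[565.29202573  81.16953547 138.16221072] [np.float64(0.3496395945770811), np.float64(0.3496395945768981)]
7.14372144167949
-40 [271.370057   247.16666874] [292.78621183 236.128292  ]
0 [366.59287031 259.7468762 ] [280.5232928  219.75644129]
20 [417.43213931 256.32826319] [274.34596542 217.15440392]
40 [455.10354541 247.20231529] [269.1827849  218.67041284]
```

Run:
```python
from h import *
for i in range(2):
    im=imaging.read_camera('side')
cv2.imwrite('pics/s6.png',im[:,:,::-1])
a=cv2.imread('pics/s5.png').astype(int)-cv2.imread('pics/s6.png');print(np.abs(a[200:270,255:300]).max())
m=cv2.imread('pics/s6.png')[200:270,255:300].sum(2)<90
ys,xs=np.nonzero(m);print(xs.min()+255,ys.min()+200,telemetry.state()['time'])
```

```text
51
277 200 5.8333
```

Request:
step_arm(dp=[[0, 0.033, 0], [0, 0.066, 0], [0.003, 0.066, 0], [0.009, 0.066, 0], [0.014, 0.066, 0], [0.018, 0.066, 0], [0.022, 0.066, 0], [0.026, 0.066, 0]], dr=[[0, 0, 0], [0, 0, 0], [0, 0, 0], [0, 0, 0], [0, 0, 0], [0, 0, 0], [0, 0, 0], [0, 0, 0]], gripper=[0, 0, 0, 0, 0, 0, 0, 0])

```text
time: 6.5
ee_pos: [565.0, 76.6, 90.2]
tool_rot: [-1.219, -1.197, 1.195]
ft_force: [-0.5, -0.2, -0.1]
gripper_width: -0.1
```

Run:
```python
from h import *
s,p,R=pose();print(s['time'],p,s['ft_force'].round(1))
cv2.imwrite('pics/w7.png',imaging.read_camera('wrist')[:,:,::-1])
cv2.imwrite('pics/s7.png',imaging.read_camera('side')[:,:,::-1])
crop('pics/s7.png','pics/s7c.png',245,160,160,150,4)
```

```text
6.5 [564.97074754  76.61946534  90.19443395] [-0.5 -0.2 -0.1]
```

View pics/w7.png

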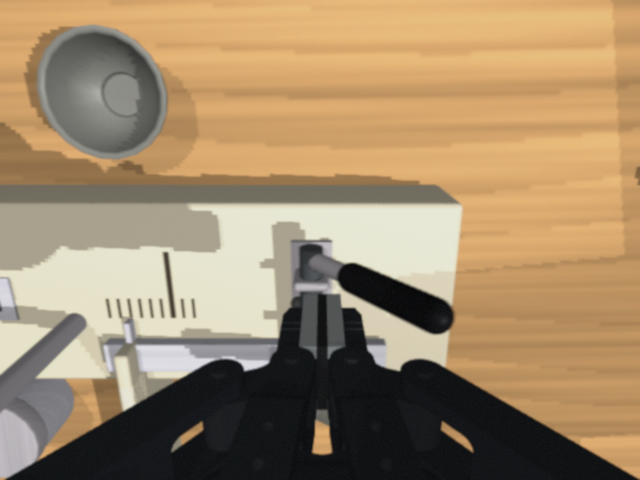

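View pics/s7c.png

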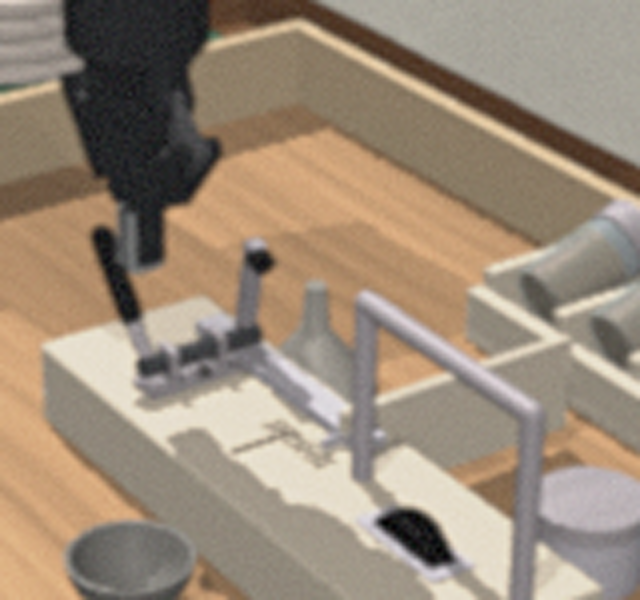

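```bash
sed -i 's/U0=np.array(.*)$/U0=np.array([592,-29,0.])/' h.py; grep -n U0= h.py
python3 - <<'E'
from h import *
s,p,R=pose();W=model('wrist');S=model('side')
X,r=tri((W,(434,318)),(S,(245+103/4,160+238/4)));print(X,r,np.degrees(np.arctan2(X[1]-72,X[2]-65)))
a=np.radians(40)
print('hover',rel(p,R,[530,-140,140],goal(a)))
print(unit(0,-100,66))
E
```

```text
19:UY=np.array([0.0185,0.99983,0]);UX=np.array([0.99983,-0.0185,0]);U0=np.array([592,-29,0.])
[567.60709968 119.23511529 119.71281956] [np.float64(0.2787192551804381), np.float64(0.2787192551803806)] 40.80496619683682
hover (array([-0.21728533, -0.05028361,  0.03067421]), array([-6.96834824e-01,  2.98187943e-04,  3.16702264e-04]))
[ 590.15  -128.983   66.   ]
```

Request:
step_arm(dp=[[0, -0.03, 0.01], [-0.01, -0.05, 0.03], [-0.22, -0.06, 0.03], [-0.22, -0.06, 0.03], [-0.22, -0.06, 0.03], [-0.22, -0.06, 0.03], [-0.22, -0.06, 0.03], [-0.22, -0.06, 0.03], [-0.22, -0.06, 0.03], [-0.217, -0.05, 0.031]], dr=[[0, 0, 0], [0, 0, 0], [-0.12, 0, 0], [-0.24, 0, 0], [-0.36, 0, 0], [-0.48, 0, 0], [-0.6, 0, 0], [-0.698, 0, 0], [-0.698, 0, 0], [-0.698, 0, 0]], gripper=[0, 0, 0, 0, 0, 0, 0, 0, 0, 0])

```text
time: 7.43
ee_pos: [539.0, -80.2, 160.6]
tool_rot: [-1.539, -1.568, 0.901]
ft_force: [0.2, 0.4, 0.1]
gripper_width: 0.2
```

Run:
```python
from h import *
s,p,R=pose();print(s['time'],p,s['ft_force'].round(1),s['qpos'].round(2),R.as_matrix().round(3))
cv2.imwrite('pics/w8.png',imaging.read_camera('wrist')[:,:,::-1])
cv2.imwrite('pics/s8.png',imaging.read_camera('side')[:,:,::-1])
a=np.radians(40)
print('tip lowest edge',p+R.apply([0,-33.5,9.5]))
# wanted TCP with edge at wheel top stroke start, 10 above
for dz in (12,0): print(dz,rel(p,R,unit(0,-111,66+dz)-goal(a).apply([0,-33.5,9.5]),goal(a)))
```

```text
7.4333 [539.02275132 -80.22658131 160.58022629] [0.2 0.4 0.1] [-0.34  0.22  2.31  0.91  0.24 -2.75] [[ 0.002  0.473 -0.881]
 [ 0.999  0.03   0.018]
 [ 0.035 -0.881 -0.472]]
tip lowest edge [514.81863874 -81.06050383 185.59952899]
12 (array([-0.06369083,  0.1258215 , -0.02314384]), array([-0.20623246, -0.00615395,  0.03851553]))
0 (array([-0.06411412,  0.13639067, -0.01747696]), array([-0.20623246, -0.00615395,  0.03851553]))
```

View pics/w8.png

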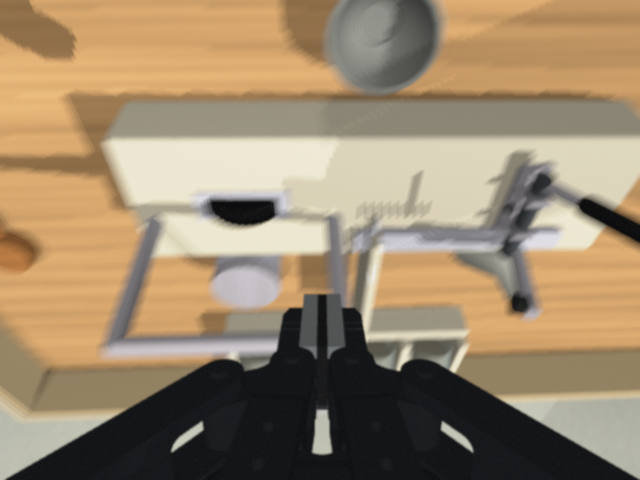

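View pics/s8.png

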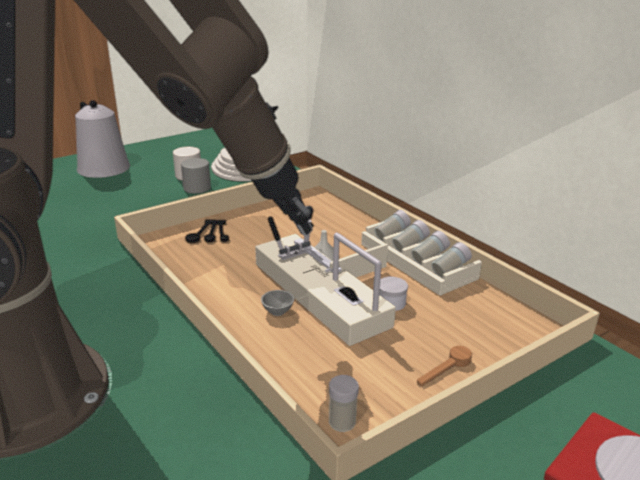

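```bash
cat > kin.py <<'E'
from h import *
from scipy.optimize import least_squares
RYm=lambda a:Ro.from_euler('y',a);RZm=lambda a:Ro.from_euler('z',a)
def fk(q,P):
    r0,h,L1,L2,e,D=P
    # frame: z along link; y-axis joint pitch
    A=RZm(q[0])
    a2=RYm(q[1]);a3=RYm(q[1]+q[2])
    w=np.array([r0,0,h])+a2.apply([0,0,L1])+a3.apply([e,0,L2])
    Rt=a3*RZm(q[3])*RYm(q[4])
    return A.apply(w+Rt.apply([0,0,D])),A*Rt*RZm(q[5])
data=[([1.21639584,.480879373,1.59686082,0,1.06511531,-.0465745564],[196.734,619.0345,198.646],1),
([.5,.24,1.97,0,.94,-1.05],[405.129,258.092,205.05],.2),
([-.08,.35,1.79,0,1.0,-1.63],[562.689,-14.24,204.5],.2)]
E
python3 - <<'E'
from kin import *
s,p,R=pose();d=data+[(list(s['qpos']),list(p),1)]
print(s['qpos'])
t=fk(s['qpos'],[0,0,1,1,0,0])[1]
print((t.inv()*R).as_matrix().round(2))
f=lambda P:np.concatenate([w*(fk(q,P)[0]-x) for q,x,w in d]+[0.003*(np.array(P)-[0,280,500,450,0,300])])
o=least_squares(f,[0,280,500,450,0,300]);print(o.x.round(1),f(o.x).round(2))
E
```

```text
[-0.34515542  0.22090891  2.31098423  0.9075589   0.23972813 -2.75298762]
[[-1. -0.  0.]
 [ 0. -0.  1.]
 [-0.  1.  0.]]
[-31.  742.5 511.9 599.1 164.2 562.5] [ 28.52 -10.27   0.67   1.26  -6.67  -3.42  -0.58  -6.13  -0.99  -0.03
  -0.61   0.2   -0.09   1.39   0.04   0.45   0.49   0.79]
```

```bash
sed -i 's/r0,h,L1,L2,e,D=P/r0,h,L1,L2,e,D,ly=P/; s/np.array(\[r0,0,h\])/np.array([r0,ly,h])/' kin.py
python3 - <<'E'
from kin import *
s,p,R=pose();d=data+[(list(s['qpos']),list(p),1)]
p0=np.array([0,300,500,480,0,350,30.])
f=lambda P:np.concatenate([w*(fk(q,P)[0]-x) for q,x,w in d]+[0.01*(np.array(P)-p0)])
o=least_squares(f,p0);print(o.x.round(1),f(o.x).round(2))
E
```

```text
[  6.7 330.8 586.2 446.   37.9 402.1  30.5] [-0.18  0.04  0.03 -0.06 -0.44 -0.7   0.3  -0.08  0.5  -0.02 -0.1   0.01
  0.07  0.31  0.86 -0.34  0.38  0.52  0.  ]
```

```bash
cat >> kin.py <<'E'
P=[6.7,330.8,586.2,446.,37.9,402.1,30.5]
C=Ro.from_matrix([[-1,0,0],[0,0,1],[0,1,0]])
lo=np.array([-2.75,-.82,.23,-1.56,.09,-2.92]);hi=np.array([2.75,2.05,2.67,4.7,2.69,2.92])
def ik(x,Rg,q0):
    f=lambda q:np.concatenate([(fk(q,P)[0]-x)/100,((fk(q,P)[1]*C).inv()*Rg).as_rotvec()*2])
    o=least_squares(f,np.clip(q0,lo+.01,hi-.01),bounds=(lo,hi));return o.x,o.cost
def goaly(a,yaw,spin=0):
    h=np.array([np.cos(yaw),np.sin(yaw),0]);y=np.sin(a)*h-np.cos(a)*np.array([0,0,1]);x=np.array([-h[1],h[0],0])
    return Ro.from_matrix(np.array([x,y,np.cross(x,y)]).T)*Ro.from_euler('y',spin)
E
python3 - <<'E'
from kin import *
for deg in (30,35,40,45):
  for sp in (0,np.pi):
   for yaw in (-.0185,-.25,-.3):
    G=goaly(np.radians(deg),yaw,sp);tp=unit(0,-100,66)-G.apply([0,-33.5,9.5*(1 if sp==0 else -1)])
    best=[]
    for q0 in ([-.25,.5,1.9,0,.4,-1.6],[-.25,.5,1.9,0,.4,1.5],[-.25,.5,1.9,3.1,.4,1.5],[-.25,.5,1.9,3.1,.4,-1.6]):
      q,c=ik(tp,G,q0)
      if c<1e-4: best.append(tuple(q.round(2)))
    print(deg,round(sp,1),yaw,set(best))
E
```

```text
30 0 -0.0185 {(np.float64(-0.37), np.float64(0.57), np.float64(2.24), np.float64(2.34), np.float64(0.24), np.float64(2.05))}
30 0 -0.25 {(np.float64(-0.27), np.float64(0.57), np.float64(2.25), np.float64(3.09), np.float64(0.2), np.float64(1.61))}
30 0 -0.3 {(np.float64(-0.25), np.float64(0.57), np.float64(2.25), np.float64(3.26), np.float64(0.2), np.float64(1.49))}
30 3.1 -0.0185 {(np.float64(-0.37), np.float64(0.57), np.float64(2.24), np.float64(2.34), np.float64(0.24), np.float64(-1.09))}
30 3.1 -0.25 {(np.float64(-0.27), np.float64(0.57), np.float64(2.25), np.float64(3.09), np.float64(0.2), np.float64(-1.54))}
30 3.1 -0.3 {(np.float64(-0.25), np.float64(0.57), np.float64(2.25), np.float64(3.26), np.float64(0.2), np.float64(-1.65))}
35 0 -0.0185 {(np.float64(-0.39), np.float64(0.6), np.float64(2.31), np.float64(2.57), np.float64(0.4), np.float64(1.8))}
35 0 -0.25 {(np.float64(-0.27), np.float64(0.59), np.float64(2.32), np.float64(3.11), np.float64(0.38), np.float64(1.59))}
35 0 -0.3 {(np.float64(-0.25), np.float64(0.6), np.float64(2.32), np.float64(3.22), np.float64(0.38), np.float
[... 1175 characters left out ...]
at64(0.7), np.float64(2.42), np.float64(2.71), np.float64(0.76), np.float64(1.59))}
45 0 -0.25 {(np.float64(-0.28), np.float64(0.7), np.float64(2.44), np.float64(3.11), np.float64(0.78), np.float64(1.57))}
45 0 -0.3 {(np.float64(-0.24), np.float64(0.7), np.float64(2.43), np.float64(3.2), np.float64(0.77), np.float64(1.57))}
45 3.1 -0.0185 {(np.float64(-0.44), np.float64(0.7), np.float64(2.42), np.float64(2.71), np.float64(0.76), np.float64(-1.55))}
45 3.1 -0.25 {(np.float64(-0.28), np.float64(0.7), np.float64(2.44), np.float64(3.11), np.float64(0.78), np.float64(-1.57))}
45 3.1 -0.3 {(np.float64(-0.24), np.float64(0.7), np.float64(2.43), np.float64(3.2), np.float64(0.77), np.float64(-1.57))}
```

Run:
```python
from kin import *
s,p,R=pose();print(s['time'],p)
print(rel(p,R,[520,-130,210],goal(0)))
# check ik along a plan after spin
q=np.array([-.3,.3,1.85,0,1.0,1.3])
for deg,x,z in [(0,520,210),(8,520,205),(16,525,190),(20,530,185),(24,535,180),(28,540,175),(32,545,170),(36,550,165),(40,560,160)]:
    G=goaly(np.radians(deg),-.0185,np.pi);q,c=ik([x,-130,z],G,q);print(deg,q.round(2),round(c,5))
```

```text
7.5333 [539.15890841 -81.38739821 161.43595338]
(array([-0.046992  , -0.05320242, -0.00706896]), array([0.49336036, 0.00619622, 0.03717839]))
0 [-0.3   0.31  1.85 -0.    0.99  1.29] 0.0
8 [-0.33  0.24  1.97  0.06  0.8   1.22] 0.0
16 [-0.37  0.21  2.1   0.17  0.58  1.09] 0.0
20 [-0.39  0.2   2.16  0.27  0.47  0.98] 0.0
24 [-0.41  0.2   2.21  0.44  0.37  0.8 ] 0.0
28 [-0.43  0.21  2.27  0.74  0.28  0.49] 0.0
32 [-0.45  0.22  2.33  1.25  0.23 -0.04] 0.0
36 [-0.47  0.25  2.38  1.83  0.27 -0.65] 0.0
40 [-0.49  0.3   2.43  2.21  0.37 -1.04] 0.0
```

Request:
step_arm(dp=[[-0.047, -0.053, -0.007], [-0.047, -0.053, -0.007], [-0.047, -0.053, -0.007], [-0.047, -0.053, -0.007], [-0.047, -0.053, -0.007], [-0.047, -0.053, -0.007], [-0.047, -0.053, -0.007]], dr=[[0.493, 0.006, 0.037], [0.493, 0.006, 0.037], [0.493, 0.006, 0.037], [0.493, 0.006, 0.037], [0.493, 0.006, 0.037], [0.493, 0.006, 0.037], [0.493, 0.006, 0.037]], gripper=[0, 0, 0, 0, 0, 0, 0])

```text
time: 8.12
ee_pos: [523.3, -130.3, 209.8]
tool_rot: [-1.217, -1.186, 1.202]
ft_force: [-0.7, 0.3, -0.8]
gripper_width: -0.4
```

Request:
step_arm(dp=[[0, 0, 0], [0, 0, 0], [0, 0, 0], [0, 0, 0], [0, 0, 0], [0, 0, 0], [0, 0, 0], [0, 0, 0], [0, 0, 0], [0, 0, 0]], dr=[[0, 1.2, 0], [0, 1.2, 0], [0, 1.2, 0], [0, 1.2, 0], [0, 1.2, 0], [0, 1.2, 0], [0, 1.2, 0], [0, 1.2, 0], [0, 1.2, 0], [0, 1.2, 0]], gripper=[0, 0, 0, 0, 0, 0, 0, 0, 0, 0])

```text
time: 8.95
ee_pos: [519.8, -129.1, 208.6]
tool_rot: [-1.554, -0.269, 0.273]
ft_force: [-0.2, 0.0, -0.4]
gripper_width: -0.1
```

Run:
```python
from kin import *
s,p,R=pose();print(s['time'],p,s['qpos'].round(2),R.as_matrix().round(2),rel(p,R,[520,-130,210],goaly(0,-.0185,np.pi)))
```

```text
8.95 [ 519.76441893 -129.08044014  208.64282675] [-0.3   0.31  1.85 -0.    0.99 -0.64] [[ 0.94 -0.   -0.34]
 [ 0.34 -0.    0.94]
 [-0.   -1.   -0.  ]] (array([-9.31292717e-05, -1.35678242e-03, -9.45238808e-04]), array([ 2.68627757e-03,  1.93452108e+00, -1.62980922e-03]))
```

Request:
step_arm(dp=[[0, 0, 0], [0, 0, 0], [0, 0, 0], [0, 0, 0], [0, 0, 0], [0, 0, 0], [0, 0, 0], [0, 0, 0], [0, 0, 0], [0, 0, 0]], dr=[[0, 1.2, 0], [0, 1.2, 0], [0, 1.2, 0], [0, 1.2, 0], [0, 1.2, 0], [0, 1.2, 0], [0, 1.2, 0], [0, 1.2, 0], [0, 1.2, 0], [0, 1.2, 0]], gripper=[0, 0, 0, 0, 0, 0, 0, 0, 0, 0])

```text
time: 9.78
ee_pos: [519.7, -129.1, 208.6]
tool_rot: [-1.468, 0.669, -0.666]
ft_force: [-0.2, 1.2, -1.0]
gripper_width: 0.1
```

Request:
step_arm(dp=[[0, 0, 0], [0, 0, 0], [0, 0, 0], [0, 0, 0], [0, 0, 0], [0, 0, 0], [0, 0, 0]], dr=[[0, 0.735, 0], [0, 0.735, 0], [0, 0.735, 0], [0, 0.735, 0], [0, 0.735, 0], [0, 0.735, 0], [0, 0.735, 0]], gripper=[0, 0, 0, 0, 0, 0, 0])

```text
time: 10.37
ee_pos: [519.8, -129.0, 208.7]
tool_rot: [-1.203, 1.223, -1.221]
ft_force: [-0.2, 0.4, 0.3]
gripper_width: -0.1
```

Run:
```python
from kin import *
s,p,R=pose();print(s['time'],p,s['qpos'].round(2),R.as_matrix().round(2))
for deg,x,z in [(24,535,180),(40,560,160)]: print(rel(p,R,[x,-130,z],goaly(np.radians(deg),-.0185,np.pi)))
```

```text
10.3667 [ 519.79947008 -128.97064439  208.65198749] [-0.3   0.31  1.85 -0.    0.99  1.29] [[-0.02 -0.    1.  ]
 [-1.   -0.   -0.02]
 [ 0.   -1.   -0.  ]]
(array([0.00074491, 0.02861458, 0.01528735]), array([0.421367  , 0.00128478, 0.00046867]))
(array([0.00029685, 0.048552  , 0.04033328]), array([7.00619636e-01, 1.35517712e-03, 2.89076831e-04]))
```

Request:
step_arm(dp=[[0, 0.01, 0.005], [0, 0.02, 0.01], [0, 0.03, 0.015], [0, 0.033, 0.02], [0, 0.036, 0.025], [0, 0.04, 0.03], [0, 0.044, 0.035], [0, 0.049, 0.04], [0, 0.049, 0.04], [0, 0.049, 0.04]], dr=[[0.12, 0, 0], [0.24, 0, 0], [0.36, 0, 0], [0.42, 0, 0], [0.48, 0, 0], [0.54, 0, 0], [0.6, 0, 0], [0.66, 0, 0], [0.7, 0, 0], [0.7, 0, 0]], gripper=[0, 0, 0, 0, 0, 0, 0, 0, 0, 0])

```text
time: 11.2
ee_pos: [556.2, -106.0, 163.8]
tool_rot: [-0.734, 0.785, -1.383]
ft_force: [-0.1, 0.5, 0.8]
gripper_width: 0.0
```

Run:
```python
from kin import *
s,p,R=pose();print(s['time'],p,s['qpos'].round(2),R.as_matrix().round(3))
for deg,x,z in [(40,560,160)]: print(rel(p,R,[x,-130,z],goaly(np.radians(deg),-.0185,np.pi)))
```

```text
11.2 [ 556.19883546 -106.00286159  163.76270945] [-0.46  0.26  2.34  1.47  0.3  -0.28] [[ 0.028  0.555  0.832]
 [-0.998  0.057 -0.005]
 [-0.05  -0.83   0.555]]
(array([0.02425284, 0.00385446, 0.00118844]), array([ 0.10947216,  0.00676465, -0.06821467]))
```

Request:
step_arm(dp=[[0.024, 0.004, 0.001], [0.024, 0.004, 0.001], [0.024, 0.004, 0.001], [0.024, 0.004, 0.001], [0.024, 0.004, 0.001]], dr=[[0.109, 0.007, -0.068], [0.109, 0.007, -0.068], [0.109, 0.007, -0.068], [0.109, 0.007, -0.068], [0.109, 0.007, -0.068]], gripper=[0, 0, 0, 0, 0])

```text
time: 11.62
ee_pos: [558.8, -130.2, 158.9]
tool_rot: [-0.679, 0.692, -1.48]
ft_force: [0.2, 0.9, -0.1]
gripper_width: 0.1
```

Run:
```python
from kin import *
s,p,R=pose();print(s['time'],p,s['qpos'].round(2),R.as_matrix().round(3))
G=goaly(np.radians(40),-.0185,np.pi)
for dz in (12,0):
  t=unit(0,-111,66+dz)-G.apply([0,-33.5,-9.5]);print(t,rel(p,R,t,G))
W=model('wrist');import pickle;pickle.dump(W,open('w9.pkl','wb'))
cv2.imwrite('pics/w9.png',imaging.read_camera('wrist')[:,:,::-1])
cv2.imwrite('pics/s9.png',imaging.read_camera('side')[:,:,::-1])
crop('pics/s9.png','pics/s9c.png',245,160,160,150,4)
```

```text
11.6167 [ 558.76426544 -130.22719354  158.92649775] [-0.49  0.29  2.43  2.21  0.37 -1.04] [[-0.021  0.641  0.768]
 [-1.    -0.014 -0.015]
 [ 0.001 -0.768  0.641]]
[ 618.75237703 -140.51409953   58.44399345] (array([ 0.00898052,  0.11571575, -0.01817535]), array([ 0.00269951, -0.0010792 ,  0.00185592]))
[ 618.75237703 -140.51409953   46.44399345] (array([ 0.00897175,  0.12492906, -0.02586397]), array([ 0.00269951, -0.0010792 ,  0.00185592]))
```

View pics/w9.png

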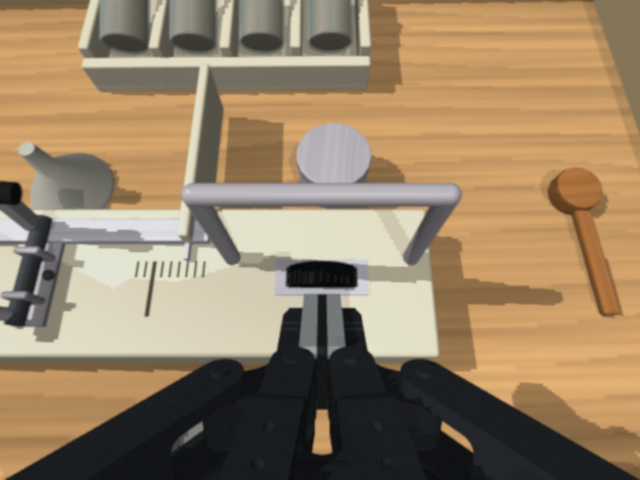

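View pics/s9c.png

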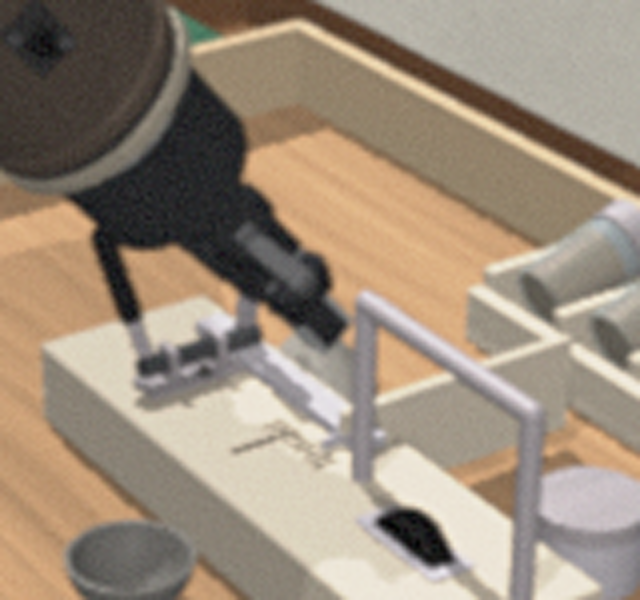

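Request:
step_arm(dp=[[0.009, 0.03, -0.01], [0.009, 0.06, -0.018], [0.009, 0.09, -0.018], [0.009, 0.116, -0.018], [0.009, 0.116, -0.018], [0.009, 0.116, -0.018]], dr=[[0, 0, 0], [0, 0, 0], [0, 0, 0], [0, 0, 0], [0, 0, 0], [0, 0, 0]], gripper=[0, 0, 0, 0, 0, 0])

```text
time: 12.22
ee_pos: [620.7, -138.4, 58.0]
tool_rot: [-0.676, 0.695, -1.475]
ft_force: [-0.2, -0.1, 0.6]
gripper_width: -0.2
```

Run:
```python
from kin import *
s,p,R=pose();print(s['time'],p,s['ft_force'].round(1))
G=goaly(np.radians(40),-.0185,np.pi)
for dz in (3,0,-1): 
  t=unit(0,-111,66+dz)-G.apply([0,-33.5,-9.5]);print(rel(p,R,t,G)[0])
W=model('wrist');print([proj(W,unit(0,-100+b,66)).round(0) for b in (-8,0,8)], proj(W,p+R.apply([0,-33.5,-9.5])))
cv2.imwrite('pics/w10.png',imaging.read_camera('wrist')[:,:,::-1])
cv2.imwrite('pics/s10.png',imaging.read_camera('side')[:,:,::-1])
crop('pics/s10.png','pics/s10c.png',285,210,120,110,6)
```

```text
12.2167 [ 620.68722351 -138.42994938   58.03604085] [-0.2 -0.1  0.6]
[ 0.00215635  0.00538001 -0.00695099]
[ 0.0021692   0.00768472 -0.00887144]
[ 0.00217348  0.00845296 -0.00951159]
[array([318., 348.]), array([298., 348.]), array([278., 348.])] [319.99028359 339.62552784]
```

View pics/w10.png

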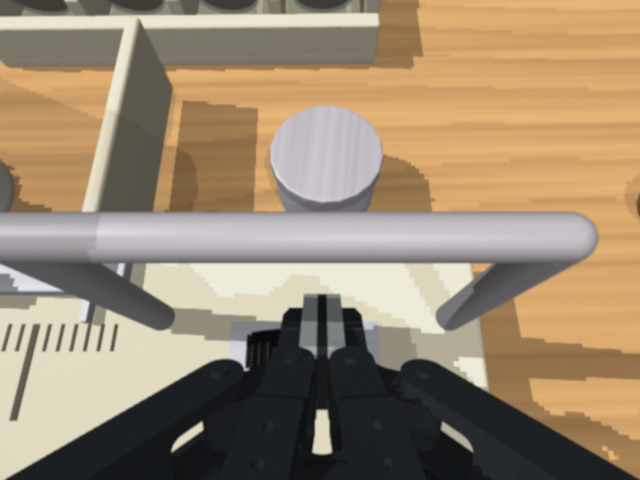

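View pics/s10c.png

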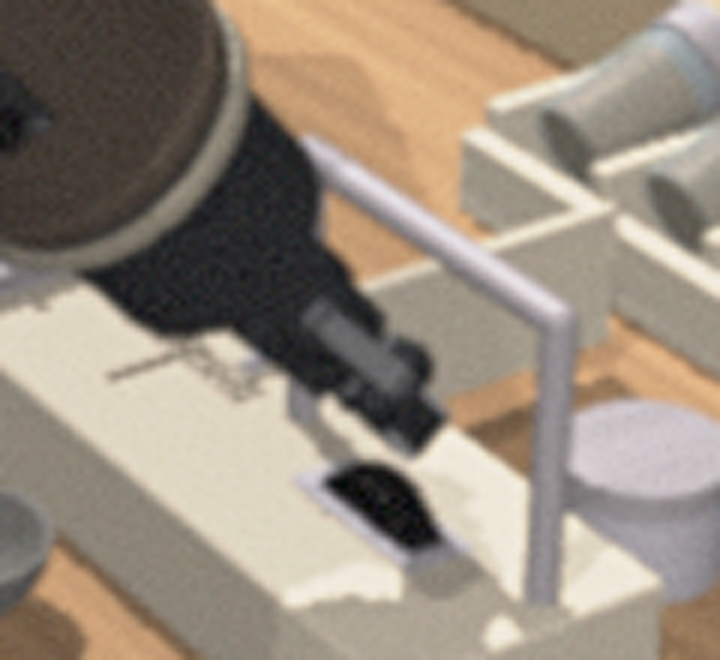

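Request:
step_arm(dp=[[0.002, 0.003, -0.005], [0.002, 0.0054, -0.007], [0.002, 0.0062, -0.0076], [0.002, 0.0069, -0.0083], [0.002, 0.0069, -0.0083]], dr=[[0, 0, 0], [0, 0, 0], [0, 0, 0], [0, 0, 0], [0, 0, 0]], gripper=[0, 0, 0, 0, 0])

```text
time: 12.73
ee_pos: [618.7, -141.7, 48.8]
tool_rot: [-0.674, 0.694, -1.48]
ft_force: [-0.8, -0.2, -0.3]
gripper_width: -0.2
```

Request:
step_arm(dp=[[0, 0.0008, -0.0006], [0, 0.0015, -0.0013], [0, 0.0015, -0.0013]], dr=[[0, 0, 0], [0, 0, 0], [0, 0, 0]], gripper=[0, 0, 0])

```text
time: 12.98
ee_pos: [618.8, -141.6, 46.6]
tool_rot: [-0.674, 0.694, -1.479]
ft_force: [0.5, 0.3, 0.3]
gripper_width: 0.0
```

Request:
step_arm(dp=[[0, 0.0008, -0.0006], [0, 0.0008, -0.0006]], dr=[[0, 0, 0], [0, 0, 0]], gripper=[0, 0])

```text
time: 13.15
ee_pos: [619.0, -141.7, 45.8]
tool_rot: [-0.674, 0.693, -1.48]
ft_force: [-0.5, 0.2, 1.8]
gripper_width: -0.1
```

Request:
step_arm(dp=[[0, 0.0008, -0.0006], [0, 0.0008, -0.0006]], dr=[[0, 0, 0], [0, 0, 0]], gripper=[0, 0])

```text
time: 13.32
ee_pos: [619.3, -141.8, 45.1]
tool_rot: [-0.674, 0.693, -1.48]
ft_force: [-2.3, -0.9, 8.0]
gripper_width: -0.1
```

Run:
```python
from kin import *
s,p,R=pose();print(s['time'],p,s['ft_force'].round(1),p+R.apply([0,-33.5,-9.5]))
cv2.imwrite('pics/s11.png',imaging.read_camera('side')[:,:,::-1])
crop('pics/s11.png','pics/s11c.png',315,250,60,60,10)
```

```text
13.3167 [ 619.27311341 -141.79959553   45.12683343] [-2.3 -0.9  8. ] [ 590.46925589 -141.23012348   64.68478562]
```

View pics/s11c.png

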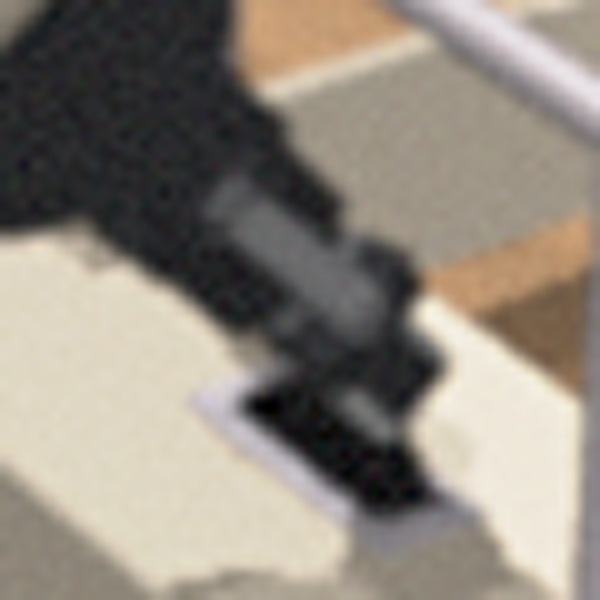

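Request:
step_arm(dp=[[-0.003, 0, 0], [-0.006, 0, 0], [-0.009, 0, 0], [-0.012, 0, 0]], dr=[[0, 0, 0], [0, 0, 0], [0, 0, 0], [0, 0, 0]], gripper=[0, 0, 0, 0])

```text
time: 13.7
ee_pos: [619.9, -129.9, 45.8]
tool_rot: [-0.673, 0.692, -1.481]
ft_force: [-3.2, -2.9, 13.5]
gripper_width: 0.2
```

Run:
```python
from kin import *
s,p,R=pose();print(s['time'],p,s['ft_force'].round(1))
cv2.imwrite('pics/w12.png',imaging.read_camera('wrist')[:,:,::-1])
```

```text
13.7 [ 619.90615589 -129.87572626   45.77582197] [-3.2 -2.9 13.5]
```

View pics/w12.png

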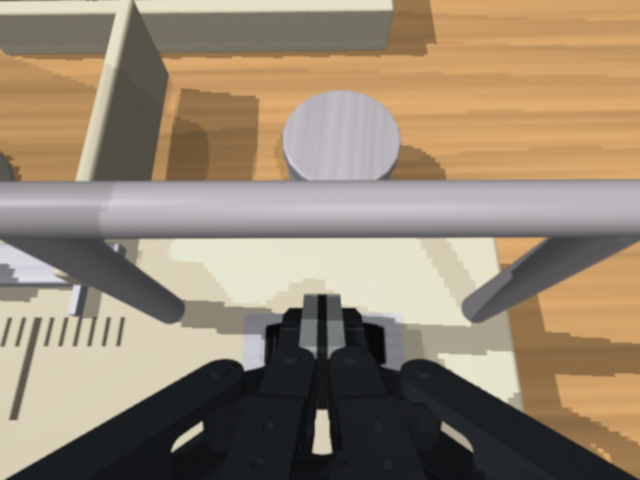

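Request:
step_arm(dp=[[-0.003, 0, 0], [-0.006, 0, 0], [-0.009, 0, 0], [-0.011, 0, 0], [-0.011, 0, 0]], dr=[[0, 0, 0], [0, 0, 0], [0, 0, 0], [0, 0, 0], [0, 0, 0]], gripper=[0, 0, 0, 0, 0])

```text
time: 14.17
ee_pos: [619.7, -118.4, 45.1]
tool_rot: [-0.674, 0.693, -1.479]
ft_force: [1.0, 0.3, 3.6]
gripper_width: -0.1
```

Run:
```python
from kin import *
s,p,R=pose();print(s['time'],p,s['ft_force'].round(1))
cv2.imwrite('pics/w13.png',imaging.read_camera('wrist')[:,:,::-1])
crop('pics/w13.png','pics/w13c.png',0,220,200,150,4)
```

```text
14.1667 [ 619.69766743 -118.38926981   45.09405601] [1.  0.3 3.6]
```

View pics/w13c.png

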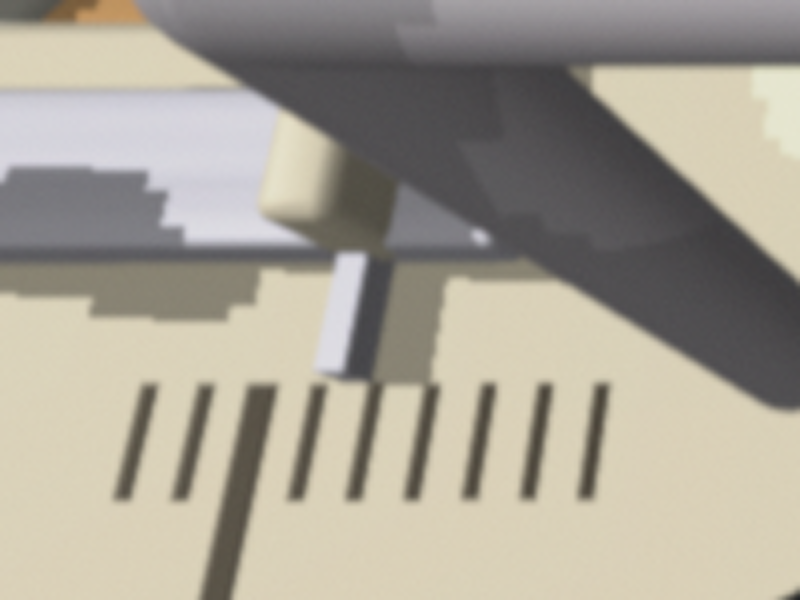

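Request:
step_arm(dp=[[0, -0.006, 0.005], [0.001, -0.008, 0.0065], [0.023, -0.008, 0.0065], [0.023, -0.008, 0.0065]], dr=[[0, 0, 0], [0, 0, 0], [0, 0, 0], [0, 0, 0]], gripper=[0, 0, 0, 0])

```text
time: 14.55
ee_pos: [619.3, -144.0, 55.9]
tool_rot: [-0.674, 0.693, -1.481]
ft_force: [0.8, -0.4, -0.0]
gripper_width: 0.2
```

Run:
```python
from kin import *
s,p,R=pose();print(s['time'],p,s['ft_force'].round(1))
T=model('top');W=model('wrist')
cv2.imwrite('pics/w14.png',imaging.read_camera('wrist')[:,:,::-1])
crop('pics/w14.png','pics/w14c.png',0,220,200,150,4)
# pointer predicted pixel for each click: tip x? use long notch rear end unit; long notch measured front (564.5,-8.6)->unit
Q=unit(0,0,0);u=np.array([564.5,-8.6,50])-U0;ly=u@UY
for k in range(2,8): print(k,proj(W,unit(u@UX+40,ly+6*(k-6),50)).round(1),proj(W,unit(u@UX+40,ly+6*(k-6),56)).round(1))
```

```text
14.55 [ 619.33961776 -143.97687404   55.89361164] [ 0.8 -0.4 -0. ]
2 [ 73.9 322.3] [ 66.4 319.9]
3 [ 60.5 322.4] [ 52.6 320. ]
4 [ 47.1 322.4] [ 38.8 320. ]
5 [ 33.7 322.5] [ 25.  320.1]
6 [ 20.3 322.6] [ 11.2 320.1]
7 [  6.9 322.6] [ -2.6 320.2]
```

View pics/w14c.png

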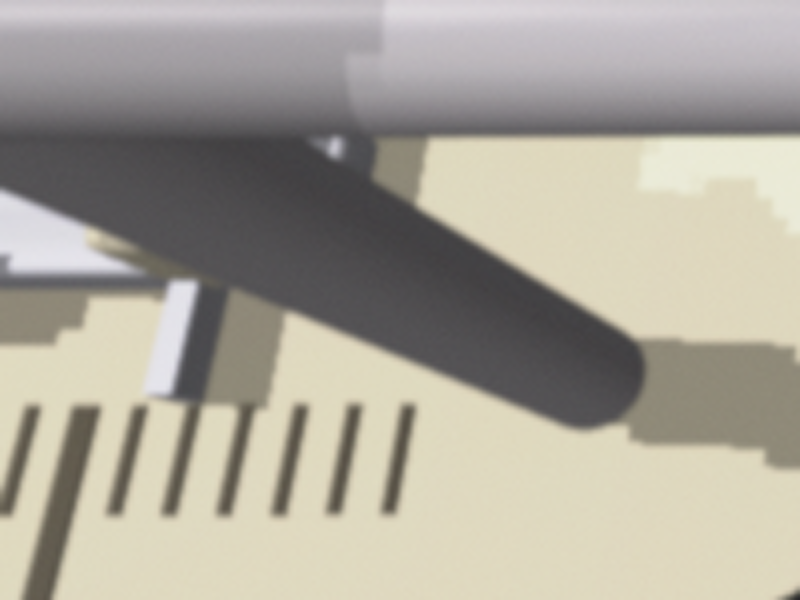

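Request:
step_arm(dp=[[0, 0.005, -0.004], [0, 0.007, -0.0057], [0, 0.008, -0.0065], [0, 0.008, -0.0065], [-0.003, 0.008, -0.0065], [-0.006, 0.008, -0.0065], [-0.009, 0.008, -0.0065], [-0.012, 0.008, -0.0065]], dr=[[0, 0, 0], [0, 0, 0], [0, 0, 0], [0, 0, 0], [0, 0, 0], [0, 0, 0], [0, 0, 0], [0, 0, 0]], gripper=[0, 0, 0, 0, 0, 0, 0, 0])

```text
time: 15.27
ee_pos: [619.9, -129.3, 45.6]
tool_rot: [-0.673, 0.692, -1.48]
ft_force: [-5.7, -2.9, 17.0]
gripper_width: -0.1
```

Request:
step_arm(dp=[[-0.003, 0, 0], [-0.006, 0, 0], [-0.009, 0, 0], [-0.011, 0, 0], [-0.011, 0, 0]], dr=[[0, 0, 0], [0, 0, 0], [0, 0, 0], [0, 0, 0], [0, 0, 0]], gripper=[0, 0, 0, 0, 0])

```text
time: 15.68
ee_pos: [619.6, -117.7, 44.8]
tool_rot: [-0.674, 0.693, -1.478]
ft_force: [1.6, 1.5, 4.1]
gripper_width: -0.3
```

Run:
```python
from kin import *
s,p,R=pose();print(s['time'],p,s['ft_force'].round(1))
cv2.imwrite('pics/w15.png',imaging.read_camera('wrist')[:,:,::-1])
crop('pics/w15.png','pics/w15c.png',0,220,200,150,4)
```

```text
15.6833 [ 619.60810635 -117.70450036   44.77929263] [1.6 1.5 4.1]
```

View pics/w15c.png

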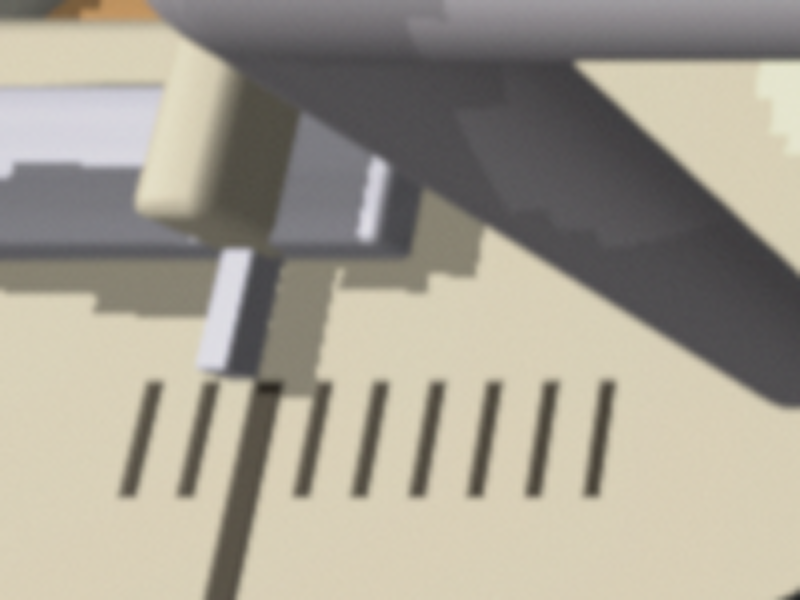

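Request:
step_arm(dp=[[0, -0.006, 0.005], [0, -0.01, 0.008], [0, -0.04, 0.01], [0, -0.08, 0.015], [0, -0.115, 0.018], [0, -0.115, 0.018], [0, -0.115, 0.018]], dr=[[0, 0, 0], [0, 0, 0], [0, 0, 0], [0, 0, 0], [0, 0, 0], [0, 0, 0], [0, 0, 0]], gripper=[0, 0, 0, 0, 0, 0, 0])

```text
time: 16.32
ee_pos: [559.4, -118.5, 147.2]
tool_rot: [-0.673, 0.69, -1.482]
ft_force: [1.2, -1.2, 0.1]
gripper_width: 0.2
```

Run:
```python
from kin import *
s,p,R=pose();print(s['time'],p,s['ft_force'].round(1),s['qpos'].round(2))
cv2.imwrite('pics/w16.png',imaging.read_camera('wrist')[:,:,::-1])
crop('pics/w16.png','pics/w16c.png',40,160,200,150,4)
W=model('wrist');u=np.array([564.5,-8.6,50])-U0;ly=u@UY
for k in (5,6,7): print(k,proj(W,unit(u@UX+40,ly+6*(k-6),50)).round(1),proj(W,unit(u@UX+40,ly+6*(k-6),56)).round(1))
```

```text
16.3167 [ 559.43942851 -118.51471615  147.19663213] [ 1.2 -1.2  0.1] [-0.46  0.33  2.45  2.36  0.4  -1.17]
5 [171.7 258.4] [168.8 255.6]
6 [163.1 258.4] [160.1 255.6]
7 [154.5 258.4] [151.3 255.7]
```

View pics/w16.png

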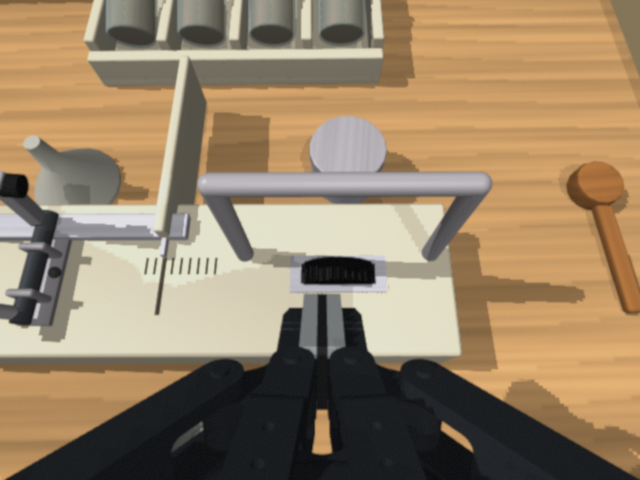

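View pics/w16c.png

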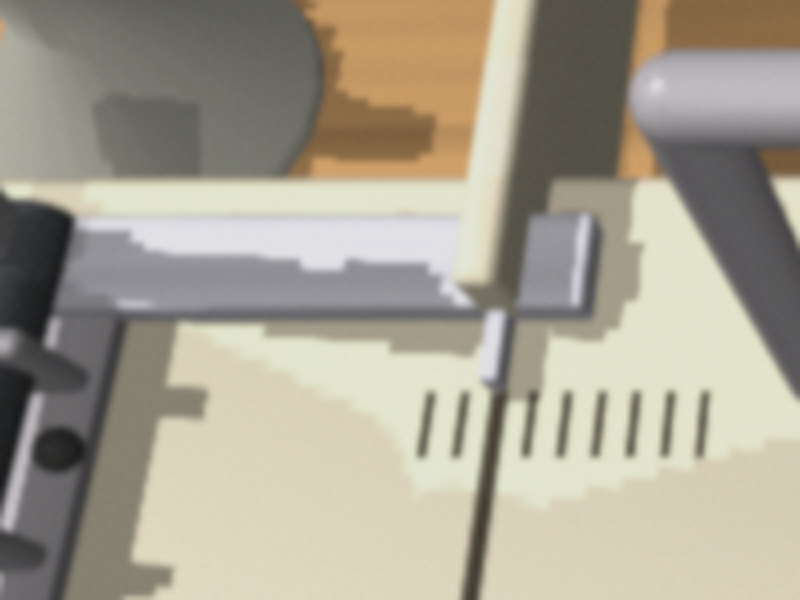

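Run:
```python
from kin import *
s,p,R=pose()
print(rel(p,R,[520,-130,210],goaly(0,-.0185,np.pi)))
q=s['qpos']
for x,y,z in [(520,-130,210),(564,150,210),(564,150,79),(564,60,88)]:
    q0,c=ik([x,y,z],goaly(0,-.0185,np.pi),[-.2,.4,1.8,0,1,1.3]);print(q0.round(2),c)
```

```text
(array([ 0.01238286, -0.07453324,  0.01103516]), array([-6.99216087e-01, -4.57652667e-03, -3.33861839e-04]))
[-0.3   0.31  1.85 -0.    0.99  1.29] 8.035407041874162e-21
[0.21 0.38 1.74 0.   1.02 1.8 ] 8.520340679488151e-19
[0.21 0.54 1.86 0.   0.75 1.8 ] 2.3625200820011472e-30
[0.05 0.51 1.89 0.   0.75 1.64] 6.972377399010775e-23
```

Request:
step_arm(dp=[[0.012, -0.03, 0], [0.012, -0.05, 0.005], [0.012, -0.065, 0.01], [0.012, -0.075, 0.011], [0.012, -0.075, 0.011], [0.012, -0.075, 0.011], [0.012, -0.075, 0.011], [0.012, -0.075, 0.011], [0.012, -0.075, 0.011], [0.012, -0.075, 0.011]], dr=[[-0.07, 0, 0], [-0.14, 0, 0], [-0.2, 0, 0], [-0.26, 0, 0], [-0.32, 0, 0], [-0.4, 0, 0], [-0.5, 0, 0], [-0.6, 0, 0], [-0.699, 0, 0], [-0.699, 0, 0]], gripper=[0, 0, 0, 0, 0, 0, 0, 0, 0, 0])

```text
time: 17.2
ee_pos: [529.4, -110.9, 203.4]
tool_rot: [-0.821, 0.926, -1.284]
ft_force: [1.3, 2.0, -0.8]
gripper_width: 0.2
```

Run:
```python
from kin import *
s,p,R=pose();print(s['time'],p,s['qpos'].round(2))
print(rel(p,R,[564,155,210],goaly(0,-.0185,np.pi)))
```

```text
17.2 [ 529.41677066 -110.88073583  203.35185324] [-0.49  0.17  2.18  0.62  0.54  0.56]
(array([-0.26324199,  0.03897837,  0.03342315]), array([-0.4285201 ,  0.04012978, -0.11836679]))
```

Request:
step_arm(dp=[[-0.03, -0.005, 0.005], [-0.07, 0.0, 0.01], [-0.11, 0.01, 0.02], [-0.263, 0.039, 0.033], [-0.263, 0.039, 0.033], [-0.263, 0.039, 0.033], [-0.263, 0.039, 0.033], [-0.263, 0.039, 0.033], [-0.263, 0.039, 0.033], [-0.263, 0.039, 0.033]], dr=[[-0.11, 0.01, -0.03], [-0.22, 0.02, -0.06], [-0.33, 0.03, -0.09], [-0.429, 0.04, -0.118], [-0.429, 0.04, -0.118], [-0.429, 0.04, -0.118], [-0.429, 0.04, -0.118], [-0.429, 0.04, -0.118], [-0.429, 0.04, -0.118], [-0.429, 0.04, -0.118]], gripper=[0, 0, 0, 0, 0, 0, 0, 0, 0, 0])

```text
time: 18.03
ee_pos: [564.5, 161.1, 208.7]
tool_rot: [-1.201, 1.219, -1.219]
ft_force: [-0.4, -0.5, -0.3]
gripper_width: 0.3
```

Run:
```python
from kin import *
s,p,R=pose();print(s['time'],p,s['qpos'].round(2))
print(rel(p,R,[565,155,210],goaly(0,-.0185,np.pi)))
W=model('wrist');import pickle;pickle.dump(W,open('w17.pkl','wb'))
cv2.imwrite('pics/w17.png',imaging.read_camera('wrist')[:,:,::-1])
cv2.imwrite('pics/s17.png',imaging.read_camera('side')[:,:,::-1])
crop('pics/s17.png','pics/s17c.png',245,160,160,150,4)
```

```text
18.0333 [564.47525129 161.05435423 208.66534772] [0.23 0.38 1.74 0.   1.02 1.81]
(array([ 0.00604505, -0.00134166,  0.00060763]), array([-0.00122558,  0.00507377, -0.00128518]))
```

View pics/w17.png

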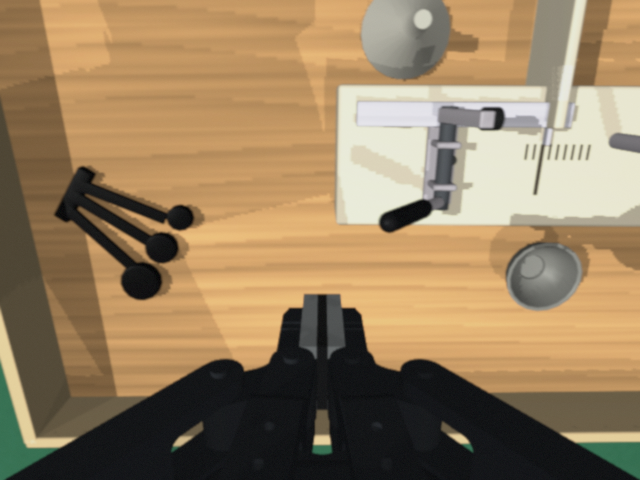

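View pics/s17c.png

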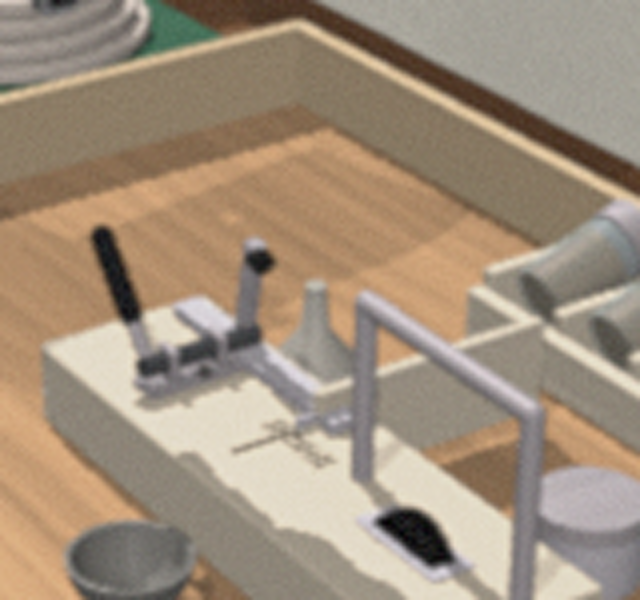

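Request:
step_arm(dp=[[0, 0.04, 0], [0, 0.08, 0], [0, 0.115, 0], [0, 0.131, 0], [0, 0.131, 0], [0.01, 0.131, 0], [0.016, 0.131, 0], [0.022, 0.13, 0], [0.028, 0.127, 0], [0.034, 0.124, 0]], dr=[[0, 0, 0], [0, 0, 0], [0, 0, 0], [0, 0, 0], [0, 0, 0], [0, 0, 0], [0, 0, 0], [0, 0, 0], [0, 0, 0], [0, 0, 0]], gripper=[0, 0, 0, 0, 0, 0, 0, 0, 0, 0])

```text
time: 18.97
ee_pos: [565.8, 122.3, 90.9]
tool_rot: [-1.191, 1.219, -1.226]
ft_force: [-13.2, 24.5, 38.5]
gripper_width: 0.2
```

Run:
```python
from kin import *
s,p,R=pose();print(s['time'],p,s['ft_force'].round(1))
cv2.imwrite('pics/s18.png',imaging.read_camera('side')[:,:,::-1])
crop('pics/s18.png','pics/s18c.png',245,160,160,150,4)
```

```text
18.9667 [565.81057281 122.32001889  90.89422752] [-13.2  24.5  38.5]
```

View pics/s18c.png

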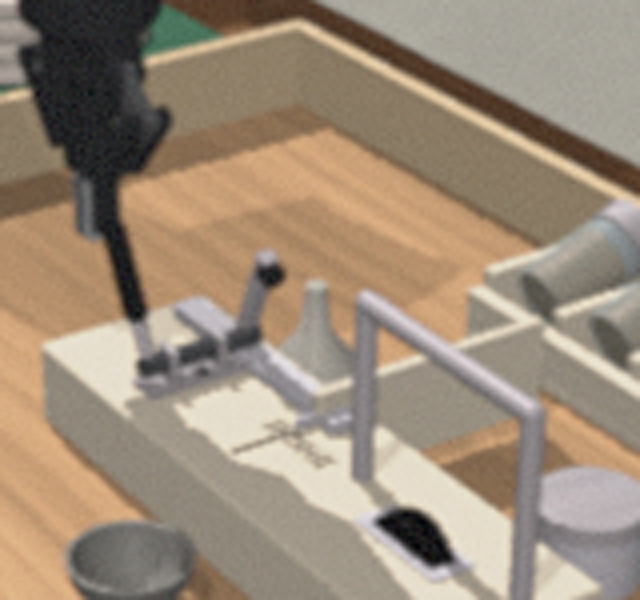

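Request:
step_arm(dp=[[-0.003, -0.005, 0], [-0.003, -0.01, 0], [0, -0.01, 0], [0.005, -0.01, 0]], dr=[[0, 0, 0], [0, 0, 0], [0, 0, 0], [0, 0, 0]], gripper=[0, 0, 0, 0])

```text
time: 19.35
ee_pos: [565.9, 117.2, 99.8]
tool_rot: [-1.192, 1.218, -1.226]
ft_force: [-12.2, 34.1, 47.6]
gripper_width: -0.1
```

Run:
```python
from kin import *
s,p,R=pose();print(s['time'],p,s['ft_force'].round(1))
cv2.imwrite('pics/s19.png',imaging.read_camera('side')[:,:,::-1])
crop('pics/s19.png','pics/s19c.png',245,160,100,75,8)
```

```text
19.35 [565.94949645 117.15498813  99.76282079] [-12.2  34.1  47.6]
```

View pics/s19c.png

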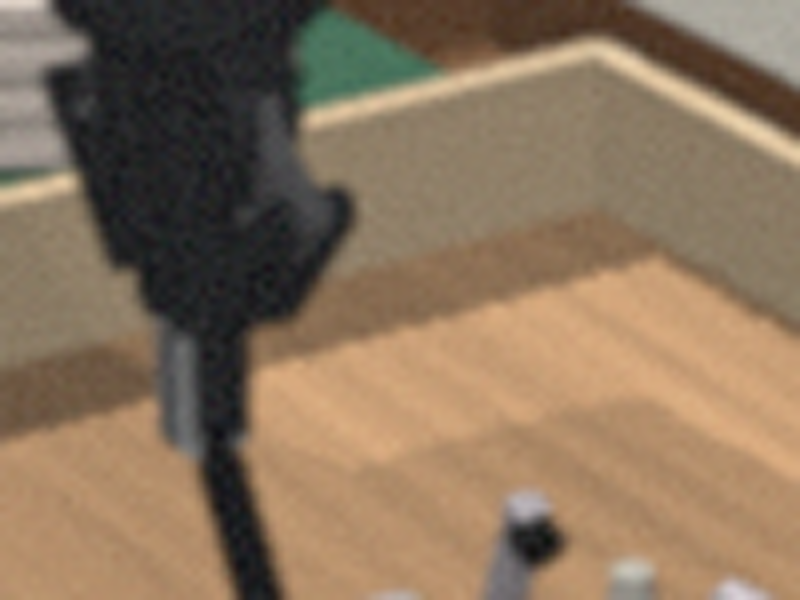

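Request:
step_arm(dp=[[-0.004, -0.015, 0], [-0.02, -0.04, 0], [-0.06, -0.06, 0], [-0.06, -0.06, 0], [-0.06, -0.06, 0]], dr=[[0, 0, 0], [0, 0, 0], [0, 0, 0], [0, 0, 0], [0, 0, 0]], gripper=[0, 0, 0, 0, 0])

```text
time: 19.82
ee_pos: [566.3, 176.9, 158.8]
tool_rot: [-1.195, 1.215, -1.225]
ft_force: [-0.5, -0.3, -0.3]
gripper_width: -0.0
```

```bash
cat >> kin.py <<'E'
def goalb(b):  # body leaning to +y by b, camera side +x (spun)
    y=-np.sin(b)*UY-np.cos(b)*np.array([0,0,1]);z=UX;x=np.cross(y,z);return Ro.from_matrix(np.array([x,y,z]).T)
E
python3 - <<'E'
from kin import *
s,p,R=pose();print(s['time'],p,s['ft_force'].round(1),s['qpos'].round(2))
cv2.imwrite('pics/s20.png',imaging.read_camera('side')[:,:,::-1])
cv2.imwrite('pics/w20.png',imaging.read_camera('wrist')[:,:,::-1])
crop('pics/s20.png','pics/s20c.png',245,160,160,150,4)
print(goalb(0).as_matrix().round(2))
q0=s['qpos']
for b in (0,.3,.6):
  G=goalb(b)
  for ty in (150,72):
    tip=np.array([565,ty,100]);t=tip-G.apply([0,-34,0]);q,c=ik(t,G,q0);print(b,ty,t.round(0),q.round(2),round(c,6))
G=goalb(.6);print('rel',rel(p,R,np.array([565,175,150])-G.apply([0,-34,0]),G))
E
```

```text
19.8167 [566.2841376  176.85545291 158.81947885] [-0.5 -0.3 -0.3] [ 0.25  0.44  1.78 -0.    0.91  1.84]
[[-0.02  0.    1.  ]
 [-1.    0.   -0.02]
 [ 0.   -1.    0.  ]]
0 150 [565. 150.  66.] [ 0.21  0.56  1.86 -0.    0.72  1.8 ] 0.0
0 72 [565.  72.  66.] [ 0.07  0.54  1.9  -0.    0.7   1.66] 0.0
0.3 150 [565. 140.  68.] [ 0.38  0.62  1.78 -0.36  0.89  2.22] 0.0
0.3 72 [565.  62.  68.] [ 0.26  0.59  1.84 -0.4   0.83  2.14] 0.0
0.6 150 [565. 131.  72.] [ 0.52  0.74  1.67 -0.57  1.13  2.46] 0.0
0.6 72 [565.  53.  72.] [ 0.41  0.7   1.77 -0.64  1.04  2.43] 0.0
rel (array([ 0.02107286,  0.03686949, -0.00160167]), array([-8.71299596e-03, -4.11074867e-04, -5.99974506e-01]))
```

View pics/s20c.png

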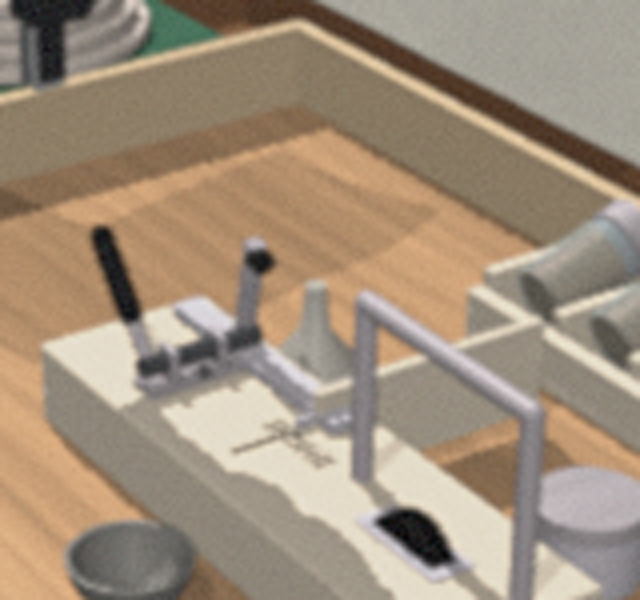

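View pics/w20.png

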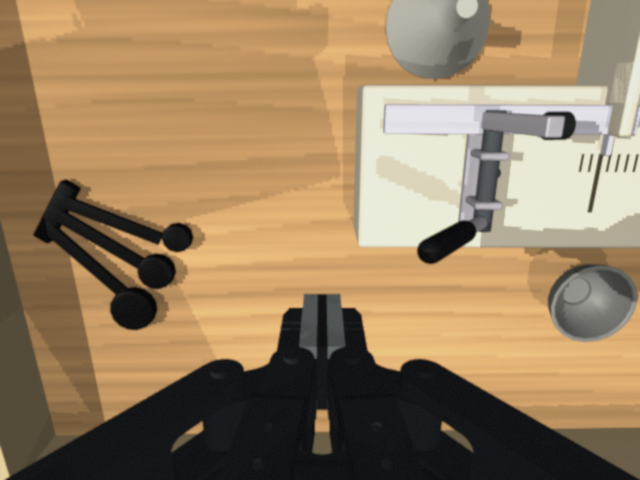

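Request:
step_arm(dp=[[0.021, 0.01, 0], [0.021, 0.02, 0], [0.021, 0.03, 0], [0.021, 0.037, -0.002], [0.021, 0.037, -0.002], [0.021, 0.037, -0.002], [0.021, 0.037, -0.002]], dr=[[0, 0, -0.12], [0, 0, -0.24], [0, 0, -0.36], [0, 0, -0.48], [0, 0, -0.6], [0, 0, -0.6], [0, 0, -0.6]], gripper=[0, 0, 0, 0, 0, 0, 0])

```text
time: 20.5
ee_pos: [561.9, 154.6, 117.6]
tool_rot: [-1.634, 0.877, -1.649]
ft_force: [-0.7, 0.1, 0.4]
gripper_width: -0.1
```

Run:
```python
from kin import *
s,p,R=pose();print(s['time'],p,s['ft_force'].round(1),s['qpos'].round(2),R.as_matrix().round(2));tip=p+R.apply([0,-34,0]);print('tip',tip)
for y,z in [(142,102),(118,102),(87,102),(72,102)]: print(y,rel(p,R,np.array([565,y,z])-R.apply([0,-34,0]),R)[0].round(4))
cv2.imwrite('pics/s21.png',imaging.read_camera('side')[:,:,::-1])
crop('pics/s21.png','pics/s21c.png',225,140,160,150,4)
cv2.imwrite('pics/w21.png',imaging.read_camera('wrist')[:,:,::-1])
```

```text
20.5 [561.85705159 154.61946458 117.62336312] [-0.7  0.1  0.4] [ 0.55  0.69  1.63 -0.53  1.22  2.43] [[-0.01 -0.01  1.  ]
 [-0.82 -0.57 -0.02]
 [ 0.57 -0.82  0.  ]]
tip [562.15545119 173.88170073 145.63902331]
142 [0.0015 0.054  0.0033]
118 [0.0213 0.0676 0.0037]
87 [0.0468 0.0852 0.0042]
72 [0.0592 0.0937 0.0045]
```

View pics/s21c.png

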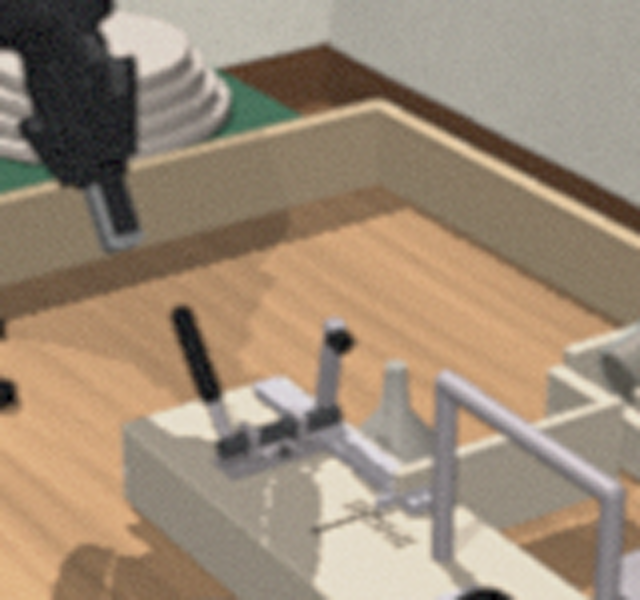

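View pics/w21.png

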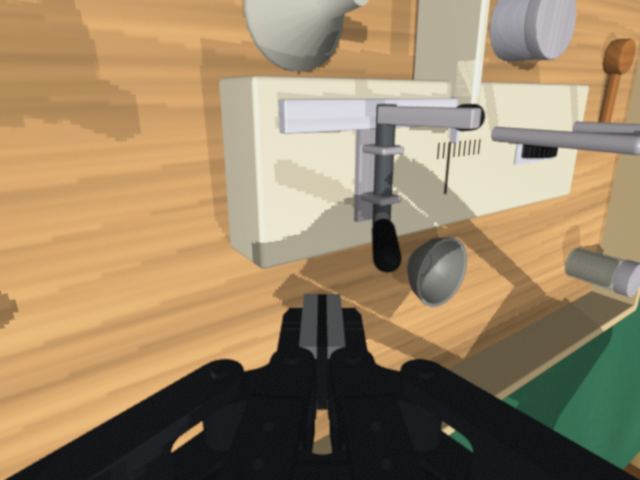

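Request:
step_arm(dp=[[0.001, 0.027, 0.003], [0.0015, 0.054, 0.0035], [0.0015, 0.054, 0.0035], [0.008, 0.058, 0.0035], [0.014, 0.063, 0.0035], [0.021, 0.0676, 0.0037], [0.027, 0.0715, 0.004], [0.033, 0.0755, 0.004], [0.033, 0.0755, 0.004]], dr=[[0, 0, 0], [0, 0, 0], [0, 0, 0], [0, 0, 0], [0, 0, 0], [0, 0, 0], [0, 0, 0], [0, 0, 0], [0, 0, 0]], gripper=[0, 0, 0, 0, 0, 0, 0, 0, 0])

```text
time: 21.35
ee_pos: [565.8, 83.3, 77.0]
tool_rot: [-1.628, 0.878, -1.653]
ft_force: [0.7, 0.1, -0.5]
gripper_width: 0.2
```

Run:
```python
from kin import *
s,p,R=pose();print(s['time'],p,s['ft_force'].round(1));tip=p+R.apply([0,-34,0]);print('tip',tip)
for y,z in [(87,102),(80,102),(74,102),(70,102)]: print(y,rel(p,R,np.array([565,y,z])-R.apply([0,-34,0]),R)[0].round(4))
cv2.imwrite('pics/s22.png',imaging.read_camera('side')[:,:,::-1])
crop('pics/s22.png','pics/s22c.png',225,140,160,150,4)
```

```text
21.35 [565.79697524  83.34524905  77.04572193] [ 0.7  0.1 -0.5]
tip [566.01725912 102.57369593 105.08530654]
87 [ 0.0111  0.0114 -0.0007]
80 [ 0.0169  0.0153 -0.0006]
74 [ 0.0218  0.0187 -0.0005]
70 [ 0.0251  0.021  -0.0004]
```

View pics/s22c.png

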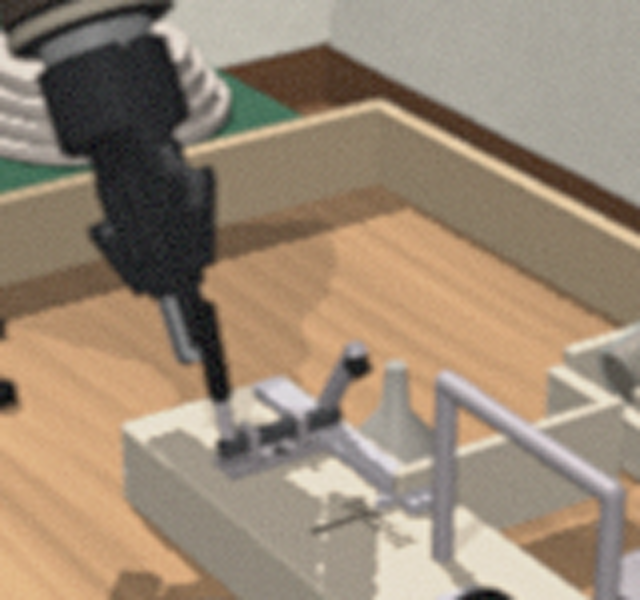

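Handle is turning with almost no force. I'll keep going until it is past upright.

Request:
step_arm(dp=[[0.004, 0.0035, 0], [0.0075, 0.007, 0], [0.011, 0.011, 0], [0.014, 0.013, 0], [0.017, 0.0153, 0], [0.02, 0.0173, 0], [0.023, 0.0195, 0], [0.0255, 0.021, 0], [0.0255, 0.021, 0]], dr=[[0, 0, 0], [0, 0, 0], [0, 0, 0], [0, 0, 0], [0, 0, 0], [0, 0, 0], [0, 0, 0], [0, 0, 0], [0, 0, 0]], gripper=[0, 0, 0, 0, 0, 0, 0, 0, 0])

```text
time: 22.15
ee_pos: [565.1, 51.1, 73.6]
tool_rot: [-1.629, 0.877, -1.653]
ft_force: [0.4, 1.4, -0.5]
gripper_width: -0.0
```

Run:
```python
from kin import *
s,p,R=pose();print(s['time'],p,s['ft_force'].round(1));tip=p+R.apply([0,-34,0]);print('tip',tip)
cv2.imwrite('pics/s23.png',imaging.read_camera('side')[:,:,::-1])
crop('pics/s23.png','pics/s23c.png',225,140,160,150,4)
```

```text
22.15 [565.07638975  51.11737588  73.58665061] [ 0.4  1.4 -0.5]
tip [565.30552443  70.34976652 101.62345941]
```

View pics/s23c.png

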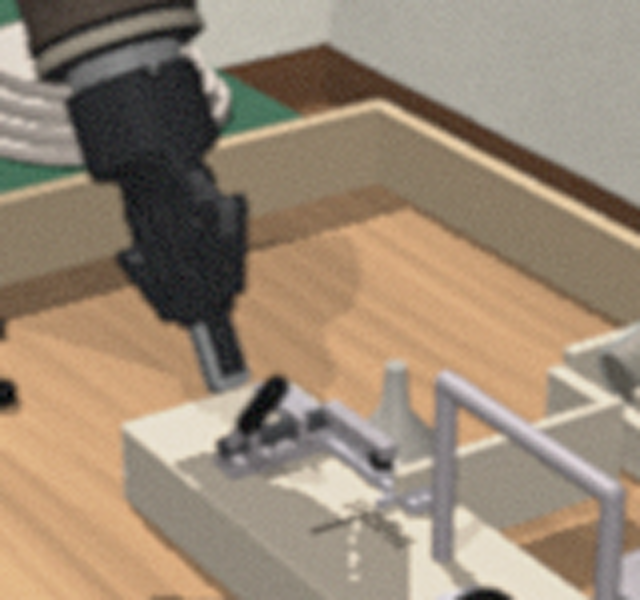

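Request:
step_arm(dp=[[-0.01, -0.02, 0], [-0.02, -0.06, 0], [-0.03, -0.1, 0], [-0.05, -0.14, 0], [-0.08, -0.17, 0], [-0.1, -0.19, 0], [-0.1, -0.19, 0], [-0.1, -0.19, 0], [-0.1, -0.19, 0]], dr=[[0, 0, 0], [0, 0, 0], [0, 0, 0], [0, 0, 0], [0, 0, 0], [0, 0, 0], [0, 0, 0], [0, 0, 0], [0, 0, 0]], gripper=[0, 0, 0, 0, 0, 0, 0, 0, 0])

```text
time: 22.95
ee_pos: [567.9, 241.5, 173.4]
tool_rot: [-1.63, 0.876, -1.652]
ft_force: [0.5, -0.7, -0.0]
gripper_width: -0.3
```

Run:
```python
from kin import *
s,p,R=pose();print(s['time'],p,s['ft_force'].round(1),s['joint_velocities'].round(3))
for n in ('side','top','wrist'): cv2.imwrite(f'pics/{n}24.png',imaging.read_camera(n)[:,:,::-1])
crop('pics/side24.png','pics/s24c.png',245,200,160,120,5)
crop('pics/top24.png','pics/t24c.png',225,150,200,150,4)
```

```text
22.95 [567.89704383 241.54314721 173.38020295] [ 0.5 -0.7 -0. ] [-0.02  -0.003  0.016 -0.001 -0.002  0.   ]
```

View pics/s24c.png

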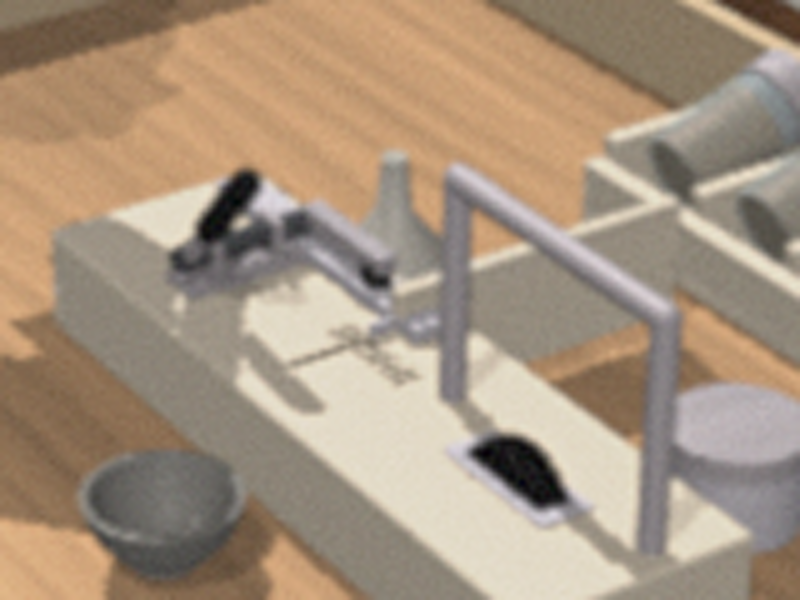

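View pics/t24c.png

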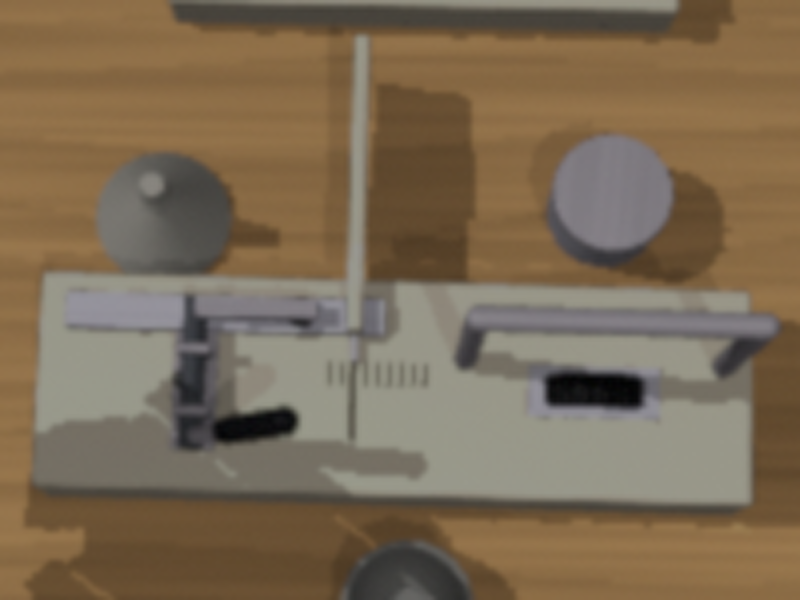

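View pics/wrist24.png

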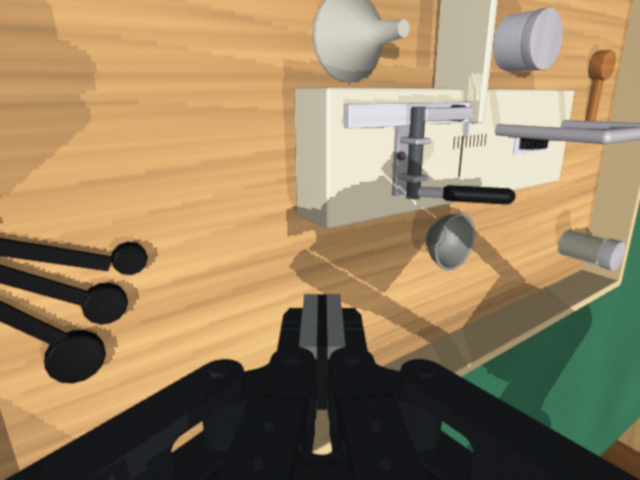

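View pics/top24.png

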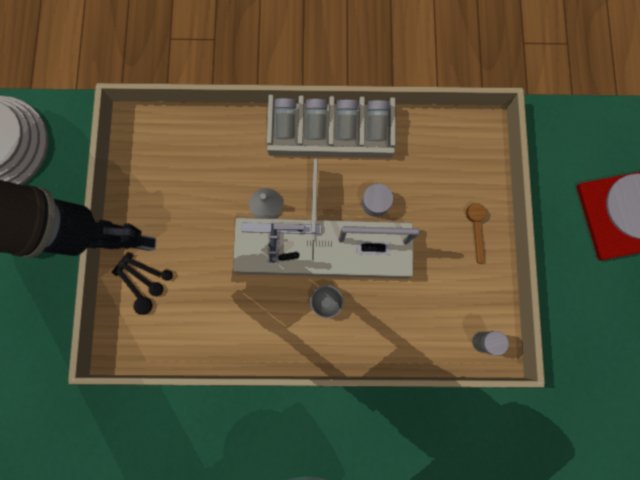

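The clamp is closed, with the handle tip at (285,420) in the enlarged top view, the same as at the start. The pointer is in line with the long notch, at about x=353 in that view. The bystanders are at their starting pixels, and the arm is clear and still.

Run:
```python
from cell import job,telemetry
s=telemetry.state();print(s['time'],s['ft_force'].round(1));print(job.close_job())
```

```text
23.1 [ 0.4  0.4 -0.2]
the job is handed in; nothing more can be done
None
```

I swung the clamp open, rolled the wheel from click 2 to click 6 in two strokes, swung the clamp closed again and handed the job in at 23.1 s. It may still fail the 40 N limit, because some of my clamp pushes pressed harder than that.

**Last checks:** The top view shows the pointer in line with the long notch. In the top and side views the clamp handle is back where it started, with its foot down on the slide bar. The clamp was still open after the last stroke on the wheel. All bystanders are at their original pixels, and the arm was clear and still with about 0 N on it.

**What went wrong or disagreed:**
- **Fingertips shorter than reported:** The cameras put the shut fingertips about 33 mm behind the reported TCP. My first clamp pass therefore went over the handle without touching it, and I corrected for the offset after that.
- **High clamp forces:** Three times the handle's end caught on the gripper: once while opening, under the finger linkage, and twice on the first closing try, at the fingers or their knuckles. The wrist force reached about 90 N on opening and about 60 N on closing, under the 120 N limit. These contacts looked to be on the fingers, not the gripper body, but I can't be sure.
- **Opening took two pushes:** The handle first stopped about 7° past upright, and a second push took it to about 41°, which is fully open.
- **Closing worked with the tool tilted:** With the tool leaned about 35° to the left, the second closing try took almost no force.
- **Wheel pressure:** It peaked at about 17 N in the second stroke, slightly above the suggested 15 N.

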